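Seat the stepped gauge block in the corner of the tilted measuring stand

ROBOT

A 6-joint arm with a two-finger parallel gripper is mounted at the origin on a cart in front of the work surface, level with it; the furniture and walls round the work are solid. World frame = base frame: x ahead of the robot, y to its left, z up, the work surface at z = 0. Lengths are in m, angles in rad, forces in N, time in s.
With the tool pointing down it reaches from about 0.35 to 0.85 m from the base axis. Payload 8.1 kg.
Tool frame: the origin (TCP) lies between the finger pads; the fingertips stand 11 mm ahead of it and the grasp point (between the pads) lies 8 mm behind it; z points along the fingers, y is the direction in which the jaws open and shut (so a half turn about z gives the same grasp; the last joint's range is limited). The gripper opens to 93 mm and grips with 3 to 60 N. Pads are 15 mm wide; open, the fingers measure 128 mm over their backs; the gripper's body (75 mm by 188 mm) begins 65 mm behind the grasp point.
Start: joints at [1.213, 0.13, 1.488, -0, 1.523, -0.085], TCP at [0.162, 0.578, 0.23] pointing down, gripper open.
Joint ranges: [-2.96, 2.96], [-0.89, 2.26], [0.02, 2.5], [-1.34, 4.48], [0, 2.73], [-2.66, 2.66]. Speed limits (rad/s): [2.39, 2.39, 2.79, 3.14, 3.14, 3.14].

INTERFACE

Orientations are given as a 3x3 rotation matrix whose columns are the frame's x, y, z axes.
In Python, from bench import * gives the robot as it stands.
- The arm moves only by the shell command python3 -m crank 'ROWS' [OPENING] [FORCE]. ROWS is JSON, a list of rows, each an object of numbers: "dx", "dy", "dz": the shift along the tool's x, y, z in m; "spin": the turn about the tool's z in degrees. In form: [{"dx": .., "dy": .., "dz": .., "spin": ..}, ...]. A call has 1 to 10 rows; each row shifts and turns the pose as measured when the row begins, along the tool's axes as they then stand; what a row does not reach is not made up. A row lasts 1/12 s, in which the tool goes at most 41.7 mm and 7.16 degrees, less where a joint would pass 70% of its speed; a pose out of reach is approached as far as the arm can. A call is refused whole if a number of a shift passes 0.0417 or a number of a turn 7.16, either way. A call with a gripper value outside its range is refused whole. OPENING is the opening, from 0 (shut) to 1 (fully open), set as the call begins (- or left out, the last holds). The fingers move at their own pace and stop on an object; FORCE is the grip in N (left out, the last holds). Time passes only in rows, so rows that do not move let the fingers close. It gives the time, the measured TCP pose, the force and the opening at its end, in the units of the state.
- state(): the state, without advancing time (a new reading comes with each control period).
- capture(name): name is "scene" or "top" or "wrist"; returns a dict with "image" (400x640x3 uint8, blue, green, red), "range_z" (400x640 float32, m along the optical axis (not along the pixel's ray), 0 where there is no reading), "fx", "fy", "cx", "cy" (pixels), "k1" (the pictures are not rectified: a ray, as slopes to the right and down, at radius r is drawn at 1 + k1 r^2 times it, then the intrinsics apply), "cam_to_world" (4x4, takes a point from camera to world coordinates). Camera axes: x right, y down, z forward; pixel columns grow to the right and rows downward; lengths in m; the calibration is good to about 2 mm. A picture is of the moment at which its call begins.
- hand_in(): hands the job in, once; it reports no verdict.
The state is a dict: "time_s": time; "joints": joint angles; "joint_vel": joint speeds; "joint_torque": joint torques, N m; "tcp_pos": TCP position; "tool_rot": TCP orientation; "contact_force": force on the tool from outside, world axes, zero at the start; "ft_torque": the same for the moment, N m; "width": opening from 0.0 (shut) to 1.0 (fully open).
Only numpy, scipy, OpenCV 4.12 (cv2) and the standard library are available. Lean on these libraries where they do the work, as an engineer would, in place of code of your own. Each camera call takes 0.05 s, during which the arm holds its last target. There are 200 camera calls.

TASK

Take the stepped gauge block out of the wooden stand and seat it in the corner of the tilted measuring plate: flat back down, steps up, thick end fully home against the low end fence and long side fully home against the side fence. There is no finger room at the fences, so lay it down under control a little short of them and let it slide home; it must never drop or topple. Leave the plain bar in its pocket and do not disturb the notebook or the dropper bottle.

Things in the scene. Friction and masses are not known exactly. Their poses are not given: they have to be found in the camera images.
- block_center (a point): Centre of the stepped gauge block (loose, plain aluminium, 0.3 to 0.45 kg), 128 x 40 x 39 mm. z: along the length, thick end (-64 mm) to thin end (+64); y: across the 40 mm width; +x: out of the flat back (plane x = +19.5 mm); steps face -x. Four steps, each 32 mm long, 39, 30, 21, 12 mm thick from the thick end; the 30 mm one spans z -32 to 0, x -10.5 to +19.5.
- block_heel (a point): Point on the same block: middle, across the width, of the edge where the flat back meets the thick end face. Axes as block_center. The centre of mass lies 50 mm along z from here and 14 mm inside the flat back. The block stands safely on its thick end on the level bench.
- block_toe (a point): Point on the same block: middle of the edge where the flat back meets the thin end face, 128 mm along z from block_heel. Axes as block_center.
- corner (a point): Locating corner of the tilted measuring stand (fixed): the point on its white sheet where the inner faces of the two steel fences would meet. x: uphill along the side fence (inner face y = 0, from x = 8 to 158 mm); y: across, also uphill, along the low end fence (inner face x = 0, from y = 8 to 70 mm); z: the plate's upward normal. Fences are 18 mm high, 10 mm thick.
- plate_middle (a point): Middle of the white sheet's surface (x 100, y 62 mm from corner, same axes). The sheet is 199 mm (x) by 124 mm (y), slopes 20 degrees along x and 17 along y down to the corner, and is slippery (friction about 0.1): metal let go on it slides to the corner. Seated, the block has block_heel at x 0, y 20, z 0 and block_toe at x 128, y 20, z 0 mm from corner.
- storage_stand: Wooden storage stand (fixed), foot 100 x 200 mm, 98 mm high, origin under its centre, z up. Pockets at y = -42 and +42 mm hold the stepped block (on its thick end, steps to the stand's -x) and the plain bar, in either order. Pocket floors at z = 18 mm, 80 mm deep, 1.5 mm play all round; 48 mm of each piece stands out.
- bar_center (a point): Centre of the plain bar (loose, aluminium, 39 x 40 x 128 mm, no steps), upright in the other pocket, z along its length. To be left there.
- couplant_dropper: Small dropper bottle with a rubber teat, 30 x 30 x 86 mm, standing on the bench, origin under its centre. Bystander.
- notebook: Lab notebook, 210 x 152 x 14 mm, lying flat on the bench, origin under its centre. Bystander.
Things that resemble listed ones, but are neither listed nor needed, are in the scene too. What is shaped like the part that bears block_center but purple or turquoise is not meant.

How it is judged:
At the end, for the whole second after the job is handed in: Block released and still in the corner, flat back down: block_heel within 3 mm of (0, 20, 0) mm and block_toe within 3 mm of y 20, z 0 mm in the corner frame, under 10 mm/s. Plain bar upright in its pocket (moved < 15 mm); dropper bottle and notebook moved < 30 mm (x of block_heel in the frame of corner between -0.003 and 0.003 m and y of block_heel in the frame of corner between 0.017 and 0.023 m and z of block_heel in the frame of corner between -0.003 and 0.003 m and x of block_toe in the frame of corner above 0.124 m and y of block_toe in the frame of corner between 0.017 and 0.023 m and z of block_toe in the frame of corner between -0.003 and 0.003 m and linear speed of step_block below 0.01 m/s and distance of bar_center from where it was at the start of the episode below 0.015 m and angle between bar_center's own z axis and vertical below 0.1 rad and distance of each of couplant_dropper, notebook from where it was at the start of the episode below 0.03 m); the robot touches nothing.
It fails at once if the stepped block is dropped or topples: while no finger touches it, it moves faster than 1 m/s or turns faster than 6 rad/s (contact force between the fingers and step_block below 0.05 N and (linear speed of step_block above 1 m/s or angular speed of step_block above 6 rad/s)).
It fails at once if the dropper bottle or the notebook is pushed more than 30 mm, or the plain bar is lifted or pushed more than 30 mm (distance of any of couplant_dropper, notebook, bar_center from where it was at the start of the episode above 0.03 m).
It also fails if it takes over 53 s, if anything falls off the work surface, if the arm or the gripper's body presses on something with over 40 N, if the wrist force passes 120 N, or if a joint passes its speed limit or range.

## Working session

There is one attempt and no reset: what is moved stays moved. The work goes in short steps, Python scripts to look and compute and a shell command to move; the robot and the scene stay as the last step left them, time stands still between calls to the robot, and variables do not carry over. Pictures are saved under pics/ and viewed, about 8 in all and at most 12, crops included, and the job is handed in when it is done.

```bash
ls; mkdir -p pics; cat > h.py <<'E'
import numpy as np, cv2, pickle
from bench import *
def grab(n,tag):
    c=capture(n); pickle.dump(c,open(f'pics/{tag}.pkl','wb')); cv2.imwrite(f'pics/{tag}.png',c['image']); return c
def load(tag): return pickle.load(open(f'pics/{tag}.pkl','rb'))
def K(c): return np.array([[c['fx'],0,c['cx']],[0,c['fy'],c['cy']],[0,0,1.]])
def slopes(c,uv):
    uv=np.asarray(uv,float).reshape(-1,1,2)
    return cv2.undistortPoints(uv,K(c),np.array([c['k1'],0,0,0.])).reshape(-1,2)
def cloud(c):
    h,w=c['range_z'].shape
    u,v=np.meshgrid(np.arange(w),np.arange(h)); s=slopes(c,np.stack([u,v],-1).reshape(-1,2))
    z=c['range_z'].reshape(-1,1); P=np.hstack([s*z,z])
    T=np.array(c['cam_to_world']); return (P@T[:3,:3].T+T[:3,3]).reshape(h,w,3)
def onplane(c,uv,n,d):  # n.x=d
    T=np.array(c['cam_to_world']); s=slopes(c,uv); r=np.hstack([s,np.ones((len(s),1))])@T[:3,:3].T
    o=T[:3,3]; n=np.asarray(n,float); t=(d-o@n)/(r@n); return o+r*t[:,None]
E
python3 - <<'E'
from h import *
a=grab('scene','s0');b=grab('top','t0')
print(np.array(a['cam_to_world']).round(3),np.array(b['cam_to_world']).round(3),a['fx'],b['fx'])
cv2.imwrite('pics/both.png',np.vstack([a['image'],b['image']])[:, :])
print(state())
E
```

```text
pics
[[-0.886 -0.321  0.333  0.097]
 [-0.463  0.591 -0.661  1.051]
 [ 0.015 -0.74  -0.673  1.132]
 [ 0.     0.     0.     1.   ]] [[-0.026 -0.993  0.118  0.373]
 [-1.     0.027  0.007  0.074]
 [-0.01  -0.118 -0.993  1.851]
 [ 0.     0.     0.     1.   ]] 435.87724504881504 501.21356473897276
{'time_s': 0.1, 'joints': array([ 1.21258445e+00,  1.31050433e-01,  1.48915881e+00,  9.68312883e-06,
        1.52301089e+00, -8.53935916e-02]), 'joint_vel': array([-3.42497283e-04, -3.61119984e-03, -2.14877766e-03,  3.35365253e-04,
        7.63830772e-04,  5.47210157e-05]), 'joint_torque': array([ 1.24744132e-03, -5.61345434e+01, -4.93095195e+01,  7.70036923e-02,
        2.92164052e-02, -1.18737395e-05]), 'tcp_pos': array([0.16146636, 0.57735528, 0.22871972]), 'tool_rot': array([[-9.63015174e-01,  2.69446543e-01, -5.79651982e-04],
       [ 2.69447125e-01,  9.63013984e-01, -1.52078256e-03],
       [ 1.48443362e-04, -1.62072224e-03, -9.99998676e-01]]), 'contact_force': array([-0.20944871,  0.0811061 , -0.31158691]), 'ft_torque': array([-0.00301783, -0.04578059,  0.02610551]), 'width': 1.0022227630085918}
```

View pics/s0.png

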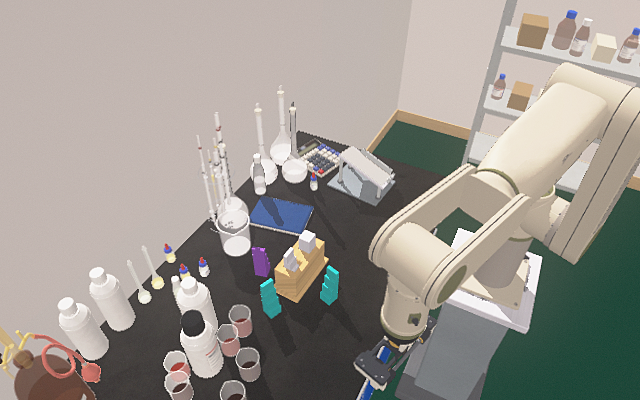

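View pics/t0.png

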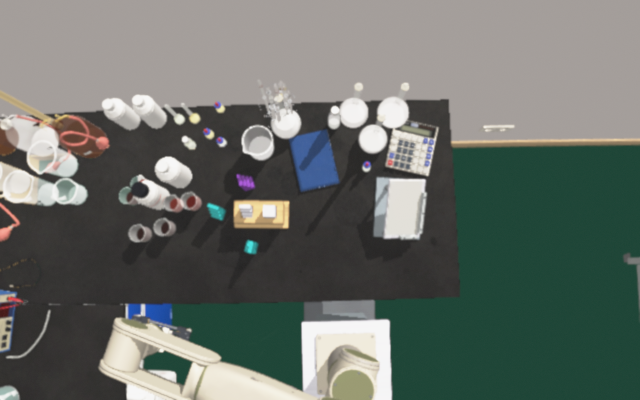

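The scene view shows the wooden stand with both pieces near (300,265) and the tilted plate near (365,175). In the top view the stand is at (261,214), the pieces at (250,212) and (269,212), the plate at (405,208), the notebook at (314,160), and the dropper is possibly the small one at (366,166).

```bash
python3 - <<'E'
from h import *
for t,box,pb in(('t0',(225,295,195,235),(365,435,170,245)),('s0',(265,335,225,305),(325,400,140,205))):
    c=load(t);P=cloud(c);im=c['image'];hsv=cv2.cvtColor(im,cv2.COLOR_BGR2HSV)
    u0,u1,v0,v1=box
    H=hsv[v0:v1,u0:u1];Q=P[v0:v1,u0:u1]
    wood=(H[...,0]>8)&(H[...,0]<28)&(H[...,1]>70)
    top=wood&(abs(Q[...,2]-.098)<.006)
    x=Q[top]; print(t,'wood',top.sum(),np.median(x,0),cv2.minAreaRect(x[:,:2].astype(np.float32)))
    met=(H[...,1]<45)&(Q[...,2]>.125)&(Q[...,2]<.16)
    n,l,s,ce=cv2.connectedComponentsWithStats(met.astype(np.uint8))
    for i in range(1,n):
        if s[i,4]>15:
            x=Q[l==i]; print('met',s[i],x.mean(0).round(4),np.percentile(x,[2,98],axis=0).round(4),cv2.minAreaRect(x[:,:2].astype(np.float32)))
    u0,u1,v0,v1=pb
    cr=np.hstack([cv2.resize(im[b[2]:b[3],b[0]:b[1]],(390,400),interpolation=cv2.INTER_CUBIC) for b in(box,pb)])
    cv2.imwrite(f'pics/cr_{t}.png',cr)
a=cv2.imread('pics/cr_t0.png');b=cv2.imread('pics/cr_s0.png')
cv2.imwrite('pics/cr.png',cv2.resize(np.vstack([a,b]),(585,600)))
E
```

```text
t0 wood 541 [0.54284696 0.30128859 0.09752504] ((0.5485313534736633, 0.2984972894191742), (0.17328950762748718, 0.07595384120941162), 87.10911560058594)
met [14 10 12  5 49] [0.5638 0.338  0.1451] [[0.5574 0.3198 0.1315]
 [0.5699 0.3568 0.1534]] ((0.5638098120689392, 0.3384421169757843), (0.03754911571741104, 0.012204845435917377), 86.10157012939453)
met [ 38  11  13  12 132] [0.5463 0.2553 0.1457] [[0.5286 0.2363 0.1374]
 [0.564  0.2748 0.1536]] ((0.5459660291671753, 0.25576746463775635), (0.04013966768980026, 0.03676493465900421), 86.90829467773438)
s0 wood 607 [0.53507689 0.31480654 0.09885166] ((0.5511451959609985, 0.2998061776161194), (0.17580802738666534, 0.0788273736834526), 87.94404602050781)
met [ 33   5  18  17 203] [0.5466 0.2626 0.1424] [[0.5295 0.2389 0.126 ]
 [0.5691 0.2787 0.1506]] ((0.5495792627334595, 0.25826263427734375), (0.04270077496767044, 0.04194873943924904), 88.7234115600586)
met [18 22 11 15 90] [0.564  0.3444 0.1412] [[0.5593 0.3232 0.1255]
 [0.5721 0.3633 0.1507]] ((0.5650863647460938, 0.34275567531585693), (0.042171794921159744, 0.013879838399589062), 85.59417724609375)
```

View pics/cr.png

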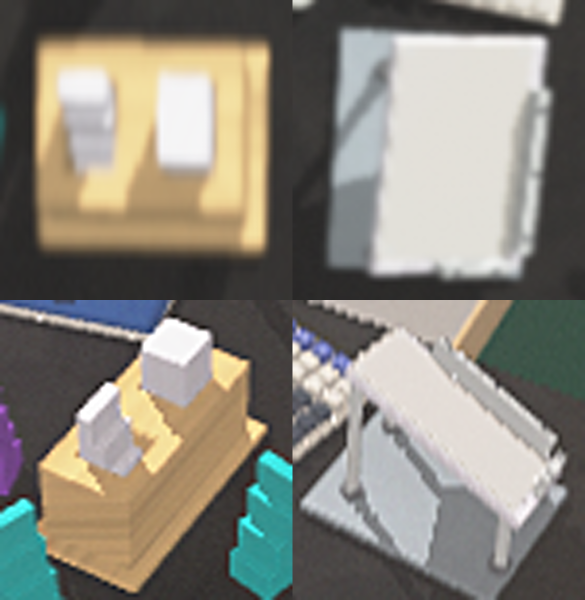

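The crops show the stepped block in the +y pocket (left in the top view) with its thin top toward world +x. The plain bar is to its right. The plate's side fence is on the -y side, and its low corner is nearest the robot.

```bash
python3 - <<'E'
from h import *
from scipy.optimize import least_squares
c=load('t0');P=cloud(c);im=c['image']
g=im.astype(int); 
m=np.zeros(P.shape[:2],bool); m[172:245,372:432]=1
Q=P[m]; col=g[m]
# plane by robust fit on sheet interior
s=np.zeros_like(m); s[185:230,390:412]=1
A=P[s]; A=A[A[:,2]>.02]
f=least_squares(lambda p:p[0]*A[:,0]+p[1]*A[:,1]+p[2]-A[:,2],[0,0,.1],loss='soft_l1',f_scale=.002)
a,b,d=f.x; n=np.array([-a,-b,1]);n/=np.linalg.norm(n); print('plane',f.x,n,'rms',np.std(f.fun))
# plate axes: try both compositions via side-edge fit
h=(Q-np.array([0,0,d]))@n
on=(abs(h)<.006); hi=(h>.010)&(h<.03)
e=np.array([1,0,a]);e/=np.linalg.norm(e); w=np.cross(n,e)
X=np.c_[Q@e,Q@w]
r=cv2.minAreaRect(X[on&(Q[:,2]>.03)].astype(np.float32)); print('sheet rect',r, on.sum())
rh=cv2.minAreaRect(X[hi].astype(np.float32)); print('high',hi.sum(),rh)
print('e',e,'w',w,'base',np.array([0,0,d])@e,np.array([0,0,d])@w)
o=np.array([0,0,d])@n*n
print('center world',o+e*r[0][0]+w*r[0][1])
for q in cv2.boxPoints(r): print('corner',(o+e*q[0]+w*q[1]).round(4))
for q in cv2.boxPoints(rh): print('hi',(o+e*q[0]+w*q[1]).round(4))
c=load('s0');P=cloud(c); s=np.zeros((400,640),bool); s[140:205,325:400]=1
Q=P[s]; h=(Q-np.array([0,0,d]))@n; on=(abs(h)<.006)&(Q[:,2]>.03); print('scene h', on.sum(), h[on].mean())
X=np.c_[Q@e,Q@w]; r=cv2.minAreaRect(X[on].astype(np.float32)); print(r)
for q in cv2.boxPoints(r): print('corner',(o+e*q[0]+w*q[1]).round(4))
E
```

```text
plane [ 0.39480741  0.31258353 -0.05113745] [-0.3526217  -0.27918355  0.89314863] rms 0.12286546849281181
sheet rect ((0.5418237447738647, -0.24052390456199646), (0.14074569940567017, 0.21337273716926575), 84.67979431152344) 1706
high 182 ((0.5419757962226868, -0.26649975776672363), (0.206316739320755, 0.09635696560144424), 0.4424883723258972)
e [0.9301328  0.         0.36722332] w [-0.10252271  0.96023776  0.25967778] base -0.01877886570442105 -0.01327926025668543
center world [ 0.54473261 -0.21820889  0.09571852]
corner [ 0.446  -0.276   0.0387]
corner [ 0.6457 -0.295   0.1116]
corner [ 0.6434 -0.1604  0.1528]
corner [ 0.4438 -0.1414  0.0799]
hi [ 0.4464 -0.1977  0.0633]
hi [ 0.457  -0.2902  0.0386]
hi [ 0.6487 -0.2886  0.1147]
hi [ 0.6381 -0.1961  0.1395]
scene h 904 0.00010539575478645578
((0.5439820289611816, -0.2370372712612152), (0.14836448431015015, 0.2111387550830841), 84.68399810791016)
corner [ 0.4488 -0.2764  0.0397]
corner [ 0.6463 -0.2952  0.1118]
corner [ 0.644  -0.1533  0.1552]
corner [ 0.4464 -0.1345  0.0831]
```

```bash
python3 -m crank '[{"dx":-0.04,"dy":-0.035,"dz":0,"spin":-6.3},{"dx":-0.04,"dy":-0.035,"dz":0,"spin":-6.3},{"dx":-0.04,"dy":-0.035},{"dx":-0.04,"dy":-0.035},{"dx":-0.04,"dy":-0.035},{"dx":-0.04,"dy":-0.035},{"dx":-0.04,"dy":-0.035},{"dx":-0.04}]' 0.7 20; python3 - <<'E'
from h import *
c=grab('wrist','w0');print(np.array(c['cam_to_world']).round(3)); s=state();print(s['time_s'],s['tcp_pos'],s['tool_rot'].round(3))
E
```

```text
[[ 0.269  0.931  0.247  0.093]
 [ 0.963 -0.26  -0.071  0.596]
 [-0.002  0.257 -0.966  0.384]
 [ 0.     0.     0.     1.   ]]
0.15 [0.16148472 0.57741584 0.22882321] [[-0.963  0.269 -0.   ]
 [ 0.269  0.963 -0.001]
 [ 0.    -0.001 -1.   ]]invalid input at $[2]: expected keys dx, dy, dz, spin
```

```bash
python3 -m crank '[{"dx":-0.03,"dy":-0.025,"dz":0,"spin":-6.3},{"dx":-0.04,"dy":-0.025,"dz":0,"spin":-6.3},{"dx":-0.04,"dy":-0.025,"dz":0,"spin":0},{"dx":-0.04,"dy":-0.025,"dz":0,"spin":0},{"dx":-0.04,"dy":-0.025,"dz":0,"spin":0},{"dx":-0.04,"dy":-0.025,"dz":0,"spin":0},{"dx":-0.04,"dy":-0.025,"dz":0,"spin":0},{"dx":-0.04,"dy":-0.025,"dz":0,"spin":0},{"dx":-0.03,"dy":-0.01,"dz":0,"spin":0},{"dx":0,"dy":0,"dz":0,"spin":0}]' 0.7 20; python3 - <<'E'
from h import *
c=grab('wrist','w1');s=state();print(s['time_s'],s['tcp_pos'],s['tool_rot'].round(3))
P=cloud(c); hsv=cv2.cvtColor(c['image'],cv2.COLOR_BGR2HSV)
wood=(hsv[...,0]>8)&(hsv[...,0]<28)&(hsv[...,1]>70)
top=wood&(abs(P[...,2]-.098)<.005); x=P[top]; print('wood',len(x),cv2.minAreaRect(x[:,:2].astype(np.float32)) if len(x)>9 else '')
met=(hsv[...,1]<50)&(abs(P[...,2]-.146)<.004)&(P[...,0]>.4)
n,l,st,ce=cv2.connectedComponentsWithStats(met.astype(np.uint8))
for i in range(1,n):
    if st[i,4]>60:
        x=P[l==i]; print(st[i],x.mean(0).round(4),cv2.minAreaRect(x[:,:2].astype(np.float32)))
E
```

```text
time_s: 0.98
tcp_pos: [0.4566, 0.3554, 0.2235]
tool_rot: [[-0.999, 0.036, -0.005], [0.036, 0.999, -0.007], [0.005, -0.007, -1.0]]
contact_force: [0.4, 0.3, 1.0]
width: 0.698
1.0333 [0.45470341 0.35634618 0.22336618] [[-0.999  0.036 -0.007]
 [ 0.036  0.999 -0.007]
 [ 0.006 -0.007 -1.   ]]
wood 1993 ((0.5504920482635498, 0.2979925274848938), (0.172202929854393, 0.07834821939468384), 88.1348648071289)
[278 342  51  16 748] [0.5636 0.3391 0.1456] ((0.5645751357078552, 0.33900633454322815), (0.03962327539920807, 0.012118455022573471), 87.60420989990234)
```

View pics/w1.png

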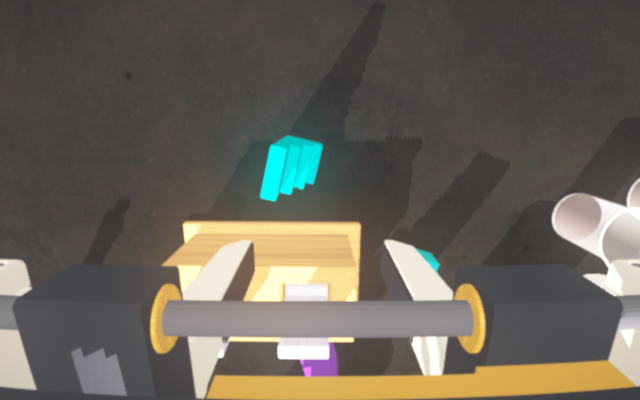

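The wrist view shows the block's top at (305,350) between the open fingers and the stand below it. The measured block top is (0.564, 0.339), yaw 88°, which matches the tool.

```bash
python3 -m crank '[{"dx":-0.036,"dy":-0.005,"dz":0,"spin":0},{"dx":-0.036,"dy":-0.005,"dz":0,"spin":0},{"dx":-0.034,"dy":-0.004,"dz":0,"spin":0},{"dx":0,"dy":0,"dz":0,"spin":0},{"dx":0,"dy":0,"dz":0,"spin":0}]'
```

```text
time_s: 1.45
tcp_pos: [0.5583, 0.3395, 0.2174]
tool_rot: [[-0.999, 0.033, -0.016], [0.033, 0.999, -0.009], [0.016, -0.009, -1.0]]
contact_force: [-0.6, 0.4, -0.2]
width: 0.702
```

```bash
python3 -m crank '[{"dx":-0.003,"dy":0,"dz":0.025,"spin":0},{"dx":-0.003,"dy":0,"dz":0.025,"spin":0},{"dx":-0.001,"dy":0,"dz":0.025,"spin":0},{"dx":0,"dy":0,"dz":0.012,"spin":0},{"dx":0,"dy":0,"dz":0,"spin":0},{"dx":0,"dy":0,"dz":0,"spin":0}]'
```

```text
time_s: 1.95
tcp_pos: [0.5581, 0.3443, 0.1295]
tool_rot: [[-0.999, 0.027, -0.016], [0.027, 1.0, -0.007], [0.016, -0.007, -1.0]]
contact_force: [0.4, 0.5, 0.3]
width: 0.699
```

```bash
python3 -m crank '[{"dx":-0.004,"dy":-0.005,"dz":0.005,"spin":0},{"dx":-0.002,"dy":-0.001,"dz":0.004,"spin":0.3},{"dx":-0.001,"dy":0,"dz":0.004,"spin":0},{"dx":0,"dy":0,"dz":0,"spin":0},{"dx":0,"dy":0,"dz":0,"spin":0}]'
```

```text
time_s: 2.37
tcp_pos: [0.5668, 0.3397, 0.1216]
tool_rot: [[-0.999, 0.032, -0.01], [0.032, 0.999, -0.003], [0.009, -0.003, -1.0]]
contact_force: [-0.2, -0.4, 0.2]
width: 0.7
```

```bash
python3 -m crank '[{"dx":0.001,"dy":0,"dz":0.004,"spin":0},{"dx":0.001,"dy":0,"dz":0.003,"spin":0},{"dx":0,"dy":0,"dz":0,"spin":0},{"dx":0,"dy":0,"dz":0,"spin":0}]'
```

```text
time_s: 2.7
tcp_pos: [0.5656, 0.34, 0.1155]
tool_rot: [[-0.999, 0.032, -0.007], [0.032, 0.999, -0.002], [0.007, -0.002, -1.0]]
contact_force: [-0.8, 0.0, -0.1]
width: 0.698
```

```bash
python3 -m crank '[{"dx":0,"dy":0,"dz":0,"spin":0},{"dx":0,"dy":0,"dz":0,"spin":0},{"dx":0,"dy":0,"dz":0,"spin":0},{"dx":0,"dy":0,"dz":0,"spin":0},{"dx":0,"dy":0,"dz":0,"spin":0},{"dx":0,"dy":0,"dz":0,"spin":0},{"dx":0,"dy":0,"dz":0,"spin":0},{"dx":0,"dy":0,"dz":0,"spin":0}]' 0 30
```

```text
time_s: 3.37
tcp_pos: [0.5654, 0.3401, 0.1155]
tool_rot: [[-0.999, 0.032, -0.007], [0.032, 0.999, -0.002], [0.007, -0.002, -1.0]]
contact_force: [-0.2, -0.0, 0.2]
width: 0.428
```

```bash
python3 -m crank '[{"dx":0,"dy":0,"dz":-0.01,"spin":0},{"dx":0,"dy":0,"dz":-0.015,"spin":0},{"dx":0,"dy":0,"dz":-0.015,"spin":0},{"dx":0,"dy":0,"dz":-0.015,"spin":0},{"dx":0,"dy":0,"dz":-0.015,"spin":0},{"dx":0,"dy":0,"dz":0,"spin":0}]'
```

```text
time_s: 3.87
tcp_pos: [0.5656, 0.3397, 0.1866]
tool_rot: [[-0.999, 0.033, -0.01], [0.033, 0.999, -0.003], [0.01, -0.003, -1.0]]
contact_force: [0.5, 0.5, -2.2]
width: 0.427
```

```bash
python3 -m crank '[{"dx":0,"dy":0,"dz":-0.025,"spin":0},{"dx":0,"dy":0,"dz":-0.03,"spin":0},{"dx":0.01,"dy":-0.01,"dz":-0.025,"spin":0},{"dx":0.01,"dy":-0.02,"dz":0,"spin":0},{"dx":0.01,"dy":-0.03,"dz":0,"spin":0},{"dx":0.01,"dy":-0.035,"dz":0,"spin":0},{"dx":0.01,"dy":-0.035,"dz":0,"spin":0},{"dx":0.01,"dy":-0.035,"dz":0,"spin":0},{"dx":0.01,"dy":-0.035,"dz":0,"spin":0},{"dx":0.01,"dy":-0.02,"dz":0,"spin":0}]'
```

```text
time_s: 4.7
tcp_pos: [0.4734, 0.1187, 0.2652]
tool_rot: [[-1.0, 0.024, -0.016], [0.024, 1.0, -0.005], [0.016, -0.005, -1.0]]
contact_force: [0.4, -0.1, -2.8]
width: 0.432
```

```bash
python3 -m crank '[{"dx":0.01,"dy":-0.02,"dz":0,"spin":0},{"dx":0,"dy":0,"dz":0,"spin":0},{"dx":0,"dy":0,"dz":0,"spin":0}]'; python3 - <<'E'
from h import *
grab('wrist','w2');s=state();print(s['tcp_pos'])
E
```

```text
time_s: 4.95
tcp_pos: [0.4597, 0.0935, 0.2641]
tool_rot: [[-0.999, 0.03, -0.018], [0.03, 1.0, -0.006], [0.018, -0.007, -1.0]]
contact_force: [-0.3, -0.1, -3.7]
width: 0.427
[0.45977597 0.09368124 0.26403014]
```

View pics/w2.png

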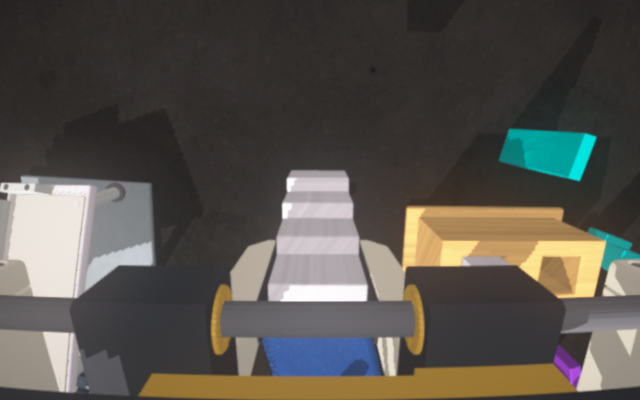

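The block hangs upright in the grip, steps toward the camera, and the bench below is clear. The plate is at left, the notebook lies beyond at (325,358), and the stand is at right.

```bash
python3 -m crank '[{"dx":0,"dy":0,"dz":0.025,"spin":0},{"dx":0,"dy":0,"dz":0.03,"spin":0},{"dx":0,"dy":0,"dz":0.03,"spin":0},{"dx":0,"dy":0,"dz":0.03,"spin":0},{"dx":0,"dy":0,"dz":0.02,"spin":0},{"dx":0,"dy":0,"dz":0.01,"spin":0},{"dx":0,"dy":0,"dz":0,"spin":0},{"dx":0,"dy":0,"dz":0,"spin":0}]'
```

```text
time_s: 5.67
tcp_pos: [0.4602, 0.0997, 0.1142]
tool_rot: [[-1.0, 0.022, -0.015], [0.022, 1.0, -0.004], [0.015, -0.005, -1.0]]
contact_force: [0.5, -0.1, -1.8]
width: 0.427
```

```bash
python3 -m crank '[{"dx":0,"dy":0,"dz":0.007,"spin":0},{"dx":0,"dy":0,"dz":0.005,"spin":0},{"dx":0,"dy":0,"dz":0.003,"spin":0},{"dx":0,"dy":0,"dz":0,"spin":0}]'; python3 -m crank '[{"dx":0,"dy":0,"dz":0.002,"spin":0},{"dx":0,"dy":0,"dz":0.002,"spin":0},{"dx":0,"dy":0,"dz":0,"spin":0}]'
```

```text
time_s: 6.0
tcp_pos: [0.4634, 0.1008, 0.1023]
tool_rot: [[-1.0, 0.021, -0.009], [0.021, 1.0, -0.003], [0.009, -0.004, -1.0]]
contact_force: [0.8, -0.2, -3.4]
width: 0.429
time_s: 6.25
tcp_pos: [0.4649, 0.1008, 0.0998]
tool_rot: [[-1.0, 0.022, -0.005], [0.022, 1.0, -0.003], [0.005, -0.003, -1.0]]
contact_force: [0.4, 0.3, -3.0]
width: 0.428
```

```bash
python3 -m crank '[{"dx":0,"dy":0,"dz":0.002,"spin":0},{"dx":0,"dy":0,"dz":0.002,"spin":0},{"dx":0,"dy":0,"dz":0.001,"spin":0},{"dx":0,"dy":0,"dz":0,"spin":0}]'
```

```text
time_s: 6.58
tcp_pos: [0.467, 0.1009, 0.0978]
tool_rot: [[-1.0, 0.022, -0.001], [0.022, 1.0, -0.003], [0.001, -0.003, -1.0]]
contact_force: [-0.0, -0.8, -3.9]
width: 0.426
```

```bash
python3 -m crank '[{"dx":0,"dy":0,"dz":0.001,"spin":0},{"dx":0,"dy":0,"dz":0.001,"spin":0},{"dx":0,"dy":0,"dz":0,"spin":0}]'
```

```text
time_s: 6.83
tcp_pos: [0.4682, 0.1008, 0.0976]
tool_rot: [[-1.0, 0.022, 0.002], [0.022, 1.0, -0.002], [-0.002, -0.002, -1.0]]
contact_force: [-0.6, 0.1, -2.5]
width: 0.428
```

```bash
python3 -m crank '[{"dx":0,"dy":0,"dz":0.002,"spin":0},{"dx":0,"dy":0,"dz":0.0,"spin":0}]'
```

```text
time_s: 7.0
tcp_pos: [0.47, 0.1008, 0.0977]
tool_rot: [[-1.0, 0.022, 0.006], [0.022, 1.0, -0.002], [-0.006, -0.002, -1.0]]
contact_force: [0.1, -0.1, -3.5]
width: 0.427
```

```bash
python3 -m crank '[{"dx":0,"dy":0,"dz":0.004,"spin":0},{"dx":0,"dy":0,"dz":0.0,"spin":0}]';python3 - <<'E'
from h import *
s=state();print(s['joints'],s['joint_vel'])
E
```

```text
time_s: 7.17
tcp_pos: [0.4735, 0.1009, 0.0973]
tool_rot: [[-1.0, 0.022, 0.013], [0.022, 1.0, -0.002], [-0.013, -0.002, -1.0]]
contact_force: [-0.2, 0.2, -4.1]
width: 0.426
[ 0.10665532 -0.09201869  1.96181877 -0.00376641  1.25878675 -1.44084636] [-7.84934623e-04 -1.47030863e-02 -1.85357857e-02 -1.01198348e-03
  7.97601951e-03  6.91897091e-05]
```

```bash
python3 - <<'E'
from h import *
c=grab('scene','s1'); P=cloud(c)
q=np.array([.46,.1,.05,1]); T=np.array(c['cam_to_world']); p=np.linalg.inv(T)@q; u=c['fx']*p[0]/p[2]+c['cx'];v=c['fy']*p[1]/p[2]+c['cy'];print(u,v)
u,v=int(u),int(v); cv2.imwrite('pics/s1c.png',cv2.resize(c['image'][v-60:v+40,u-65:u+65],None,fx=5,fy=5))
w=grab('wrist','w3')
P=cloud(w);I=(P[...,0]>.42)&(P[...,0]<.5)&(abs(P[...,1]-.1)<.015)&(P[...,2]>-.01)&(P[...,2]<.14)
for lo in np.arange(.0,.14,.01):
    k=I&(P[...,2]>=lo)&(P[...,2]<lo+.01); print(lo.round(3),k.sum(),np.median(P[k],0).round(4) if k.sum() else '')
E
```

```text
352.6957531000946 233.9715579789111
0.0 765 [0.4297 0.0999 0.0006]
0.01 101 [0.4381 0.1007 0.0157]
0.02 116 [0.4382 0.0987 0.0239]
0.03 831 [0.4433 0.1    0.0332]
0.04 190 [0.4475 0.1005 0.0451]
0.05 227 [0.4477 0.0994 0.0552]
0.06 1114 [0.4523 0.1    0.065 ]
0.07 336 [0.4569 0.1002 0.0752]
0.08 398 [0.457  0.0997 0.0852]
0.09 1602 [0.461  0.1    0.0968]
0.1 616 [0.4664 0.1001 0.1053]
0.11 743 [0.4665 0.1003 0.1152]
0.12 1944 [0.4678 0.1    0.1284]
0.13 27 [0.4695 0.0995 0.1301]
0.14 0
```

View pics/s1c.png

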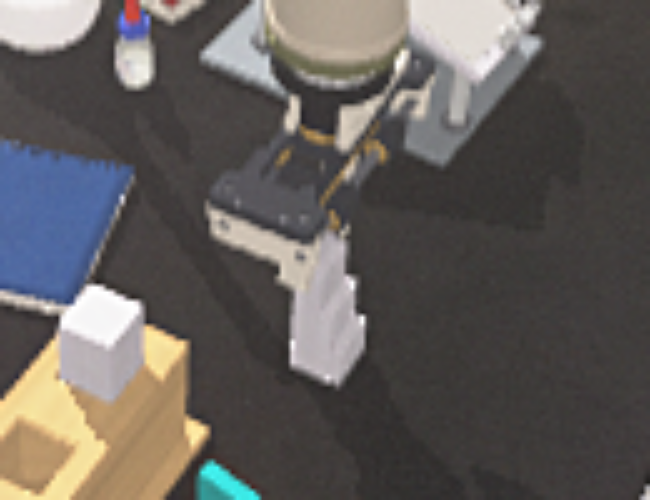

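The crop shows the block standing upright on the bench at about (330,310) in the grip. The depth readings agree, with steps at 33/65/97/128 mm. The dropper is at (135,45).

```bash
python3 -m crank '[{"dx":0,"dy":0,"dz":0,"spin":0},{"dx":0,"dy":0,"dz":0,"spin":0},{"dx":0,"dy":0,"dz":0,"spin":0},{"dx":0,"dy":0,"dz":0,"spin":0},{"dx":0.006,"dy":0,"dz":0,"spin":0},{"dx":0.006,"dy":0,"dz":0.01,"spin":0},{"dx":0.002,"dy":0,"dz":0.012,"spin":0},{"dx":0,"dy":0,"dz":0.008,"spin":0},{"dx":0,"dy":0,"dz":0,"spin":0},{"dx":0,"dy":0,"dz":0,"spin":0}]' 0.65 20
```

```text
time_s: 8.1
tcp_pos: [0.455, 0.1011, 0.0603]
tool_rot: [[-1.0, 0.022, 0.007], [0.022, 1.0, -0.002], [-0.007, -0.002, -1.0]]
contact_force: [-0.0, -0.0, 0.2]
width: 0.648
```

```bash
python3 -m crank '[{"dx":-0.002,"dy":0,"dz":0,"spin":0},{"dx":0,"dy":0,"dz":0,"spin":0},{"dx":0,"dy":0,"dz":0,"spin":0},{"dx":0,"dy":0,"dz":0,"spin":0},{"dx":0,"dy":0,"dz":0,"spin":0},{"dx":0,"dy":0,"dz":0,"spin":0},{"dx":0,"dy":0,"dz":0,"spin":0},{"dx":0,"dy":0,"dz":0,"spin":0}]' 0 30;  python3 -m crank '[{"dx":0,"dy":0,"dz":-0.01,"spin":0},{"dx":0,"dy":0,"dz":-0.025,"spin":0},{"dx":0,"dy":-0.01,"dz":-0.03,"spin":0},{"dx":0,"dy":-0.02,"dz":-0.035,"spin":0},{"dx":0,"dy":-0.03,"dz":-0.035,"spin":0},{"dx":0,"dy":-0.02,"dz":-0.025,"spin":0},{"dx":0,"dy":0,"dz":0,"spin":0},{"dx":0,"dy":0,"dz":0,"spin":0}]'
```

```text
time_s: 8.77
tcp_pos: [0.4573, 0.101, 0.0601]
tool_rot: [[-1.0, 0.022, 0.007], [0.022, 1.0, -0.002], [-0.007, -0.002, -1.0]]
contact_force: [0.3, 0.6, -2.3]
width: 0.428
time_s: 9.43
tcp_pos: [0.4507, 0.021, 0.2262]
tool_rot: [[-1.0, 0.02, 0.001], [0.02, 1.0, -0.005], [-0.001, -0.005, -1.0]]
contact_force: [0.2, -0.1, -3.4]
width: 0.429
```

```bash
python3 -m crank '[{"dx":0,"dy":-0.02,"dz":-0.01,"spin":0},{"dx":0,"dy":-0.03,"dz":-0.01,"spin":0},{"dx":0,"dy":-0.035,"dz":-0.01,"spin":0},{"dx":0,"dy":-0.03,"dz":-0.01,"spin":0},{"dx":0,"dy":-0.02,"dz":0,"spin":0},{"dx":0,"dy":0,"dz":0,"spin":0},{"dx":0,"dy":0,"dz":0,"spin":0}]'; python3 - <<'E'
from h import *
c=grab('wrist','w4');s=state();print(s['tcp_pos'],s['tool_rot'].round(3))
P=cloud(c);Q=P.reshape(-1,3)
A=Q[(Q[:,0]>.47)&(Q[:,0]<.62)&(Q[:,1]>-.25)&(Q[:,1]<-.15)]
n=np.array([-.3526,-.2792,.8931]); 
h=A@n-np.array([0,0,-.0511])@n; print(len(A),np.median(h)); A=A[abs(h)<.01]
from scipy.optimize import least_squares
f=least_squares(lambda p:p[0]*A[:,0]+p[1]*A[:,1]+p[2]-A[:,2],[.39,.31,-.05],loss='soft_l1',f_scale=.001)
print(f.x, np.median(abs(f.fun)))
E
```

```text
time_s: 10.02
tcp_pos: [0.4454, -0.1136, 0.262]
tool_rot: [[-1.0, 0.015, -0.008], [0.015, 1.0, 0.0], [0.008, 0.0, -1.0]]
contact_force: [0.2, 1.9, -4.1]
width: 0.43
[ 0.44524183 -0.11334062  0.26164515] [[-1.     0.014 -0.008]
 [ 0.014  1.     0.   ]
 [ 0.008  0.    -1.   ]]
3956 -0.0004842594233201783
[ 0.39485421  0.3102709  -0.05214971] 0.0005174853977463548
```

View pics/w4.png

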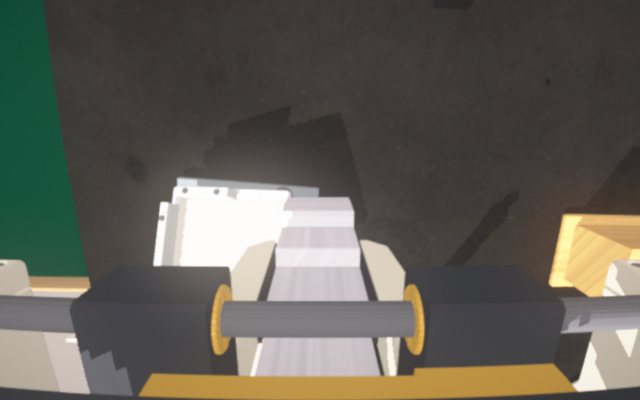

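The wrist view shows the plate's low corner near (183,200). The end fence runs along row ~190 from column 177 to 290, and the side fence runs down from (165,205).

```bash
python3 - <<'E'
from h import *
c=load('w4');P=cloud(c);Q=P.reshape(-1,3)
a,b,d=.39485,.31027,-.05215
n=np.array([-a,-b,1]);n/=np.linalg.norm(n)
h=(Q-[0,0,d])@n
e=np.array([1,0,a]);e/=np.linalg.norm(e);w=np.cross(n,e)
roi=(Q[:,0]>.38)&(Q[:,0]<.7)&(Q[:,1]<-.12)&(Q[:,1]>-.34)&(abs(Q[:,2])<.2)&(Q[:,2]>.01)
k=roi&(abs(h-.018)<.004); X=np.c_[Q@e,Q@w]
print('fencetop',k.sum(),np.median(h[k]))
K=X[k]
# split: side fence (low w) / end fence (low e)
cx=np.percentile(K[:,0],2); cw=np.percentile(K[:,1],2); print(cx,cw)
S=K[(K[:,0]>cx+.03)&(K[:,1]<cw+.025)]; E=K[(K[:,1]>cw+.03)&(K[:,0]<cx+.03)]
print(len(S),len(E))
for L,nm in((S,'side'),(E,'end')):
    print(nm,cv2.minAreaRect(L.astype(np.float32)),np.percentile(L,[1,50,99],axis=0).round(4).tolist())
# sheet near
k=roi&(abs(h)<.002); print('sheet',np.percentile(X[k],[1,99],axis=0))
o=np.array([0,0,d])@n*n
# direction from pixel edges on fence: fit lines
rs=cv2.fitLine(S.astype(np.float32),cv2.DIST_HUBER,0,.01,.01).ravel(); re=cv2.fitLine(E.astype(np.float32),cv2.DIST_HUBER,0,.01,.01).ravel()
print('lines',rs,re,np.degrees(np.arctan2(rs[1],rs[0])),np.degrees(np.arctan2(re[1],re[0])))
th=np.arctan2(rs[1],rs[0]) if rs[0]>0 else np.arctan2(-rs[1],-rs[0]); 
te=np.arctan2(abs(re[1]),re[0]*np.sign(re[1]))-np.pi/2
th=(th*len(S)+te*len(E))/(len(S)+len(E))
ux=np.array([np.cos(th),np.sin(th)]);uy=np.array([-ux[1],ux[0]])
ys=np.median(S@uy)+.005; xe=np.median(E@ux)+.005
c2=ux*xe+uy*ys; C=o+e*c2[0]+w*c2[1]
ex=e*ux[0]+w*ux[1]; ey=e*uy[0]+w*uy[1]
print('corner',C,'ex',ex,'ey',ey,'n',n,'slopes',np.degrees(np.arcsin([ex[2],ey[2]])))
R=np.c_[ex,ey,n]; np.savez('plate.npz',R=R,C=C)
E
```

```text
fencetop 1150 0.017875459717920608
0.43741661064690146 -0.30509520494959835
475 469
side ((0.49211612343788147, -0.30037713050842285), (0.012374396435916424, 0.05008494481444359), 84.36128234863281) [[0.4684, -0.3061], [0.4924, -0.2985], [0.5164, -0.2929]]
end ((0.443194180727005, -0.24781377613544464), (0.05501023307442665, 0.010165532119572163), 84.48485565185547) [[0.4371, -0.2741], [0.4436, -0.2464], [0.4497, -0.2207]]
sheet [[ 0.44396338 -0.2957411 ]
 [ 0.60795855 -0.17070817]]
lines [ 0.9932719  -0.11580578  0.48432153 -0.29757842] [ 0.08913612  0.9960195   0.44350833 -0.24640547] -6.6501036 84.886086
corner [ 0.45905365 -0.26433552  0.04709195] ex [ 0.93565835 -0.0985435   0.33886961] ey [-0.00589593  0.95572428  0.29420456] n [-0.35285787 -0.27727291  0.89365041] slopes [19.80801948 17.10984573]
```

```bash
python3 -m crank '[{"dx":0,"dy":-0.02,"dz":0,"spin":-6.2},{"dx":0,"dy":-0.022,"dz":0,"spin":-6.2},{"dx":0,"dy":-0.022,"dz":0,"spin":-6.2},{"dx":0,"dy":-0.022,"dz":0,"spin":-6.2},{"dx":0,"dy":-0.02,"dz":0.01,"spin":-6.2},{"dx":0,"dy":-0.01,"dz":0.01,"spin":0},{"dx":0,"dy":0,"dz":0,"spin":0},{"dx":0,"dy":0,"dz":0,"spin":0}]'; python3 - <<'E'
from h import *
s=state();print(s['joints'].round(3))
E
```

```text
time_s: 10.73
tcp_pos: [0.4733, -0.215, 0.2329]
tool_rot: [[-0.848, -0.53, -0.017], [-0.53, 0.848, 0.009], [0.01, 0.017, -1.0]]
contact_force: [-0.6, 0.4, -3.0]
width: 0.429
[-5.250e-01 -6.900e-02  1.686e+00 -1.000e-03  1.544e+00 -2.654e+00]
```

```bash
python3 -m crank '[{"dx":0,"dy":-0.006,"dz":0,"spin":6},{"dx":-0.005,"dy":-0.012,"dz":0.015,"spin":0},{"dx":-0.006,"dy":-0.011,"dz":0.02,"spin":0},{"dx":0,"dy":0,"dz":0.02,"spin":0},{"dx":0,"dy":0,"dz":0.01,"spin":0},{"dx":0,"dy":0,"dz":0,"spin":0},{"dx":0,"dy":0,"dz":0,"spin":0}]' 0 15
```

```text
time_s: 11.32
tcp_pos: [0.4972, -0.2252, 0.1671]
tool_rot: [[-0.897, -0.442, -0.017], [-0.442, 0.897, 0.012], [0.01, 0.019, -1.0]]
contact_force: [-0.2, -0.7, -3.0]
width: 0.43
```

```bash
python3 -m crank '[{"dx":0.003,"dy":-0.005,"dz":0.006,"spin":0},{"dx":0.003,"dy":-0.005,"dz":0.006,"spin":0},{"dx":0,"dy":0,"dz":0.005,"spin":0},{"dx":0,"dy":0,"dz":0.0,"spin":0},{"dx":0,"dy":0,"dz":0,"spin":0}]'; python3 -m crank '[{"dx":0,"dy":0,"dz":0.003,"spin":0},{"dx":0,"dy":0,"dz":0.002,"spin":0},{"dx":0,"dy":0,"dz":0,"spin":0}]'
```

```text
time_s: 11.73
tcp_pos: [0.4972, -0.2376, 0.1527]
tool_rot: [[-0.896, -0.443, -0.013], [-0.443, 0.896, 0.009], [0.007, 0.014, -1.0]]
contact_force: [-0.0, 0.2, -2.2]
width: 0.427
time_s: 11.98
tcp_pos: [0.4975, -0.2381, 0.1482]
tool_rot: [[-0.897, -0.442, -0.012], [-0.442, 0.897, 0.009], [0.006, 0.013, -1.0]]
contact_force: [0.3, 0.2, -3.5]
width: 0.428
```

```bash
python3 -m crank '[{"dx":-0.006,"dy":0,"dz":0.001,"spin":0},{"dx":-0.006,"dy":0,"dz":0.001,"spin":0},{"dx":-0.006,"dy":0,"dz":0.0,"spin":0},{"dx":-0.005,"dy":0,"dz":0.0,"spin":0},{"dx":0,"dy":0,"dz":0,"spin":0}]'; python3 - <<'E'
from h import *
c=grab('scene','s2')
T=np.array(c['cam_to_world']); p=np.linalg.inv(T)@[.53,-.22,.13,1]; u=int(c['fx']*p[0]/p[2]+c['cx']);v=int(c['fy']*p[1]/p[2]+c['cy']);print(u,v)
cv2.imwrite('pics/s2c.png',cv2.resize(c['image'][v-50:v+50,u-65:u+65],None,fx=5,fy=5,interpolation=cv2.INTER_CUBIC))
E
```

```text
time_s: 12.4
tcp_pos: [0.5202, -0.2282, 0.1479]
tool_rot: [[-0.897, -0.442, -0.011], [-0.442, 0.897, 0.006], [0.007, 0.01, -1.0]]
contact_force: [-1.6, -0.8, -0.7]
width: 0.427
372 158
```

View pics/s2c.png

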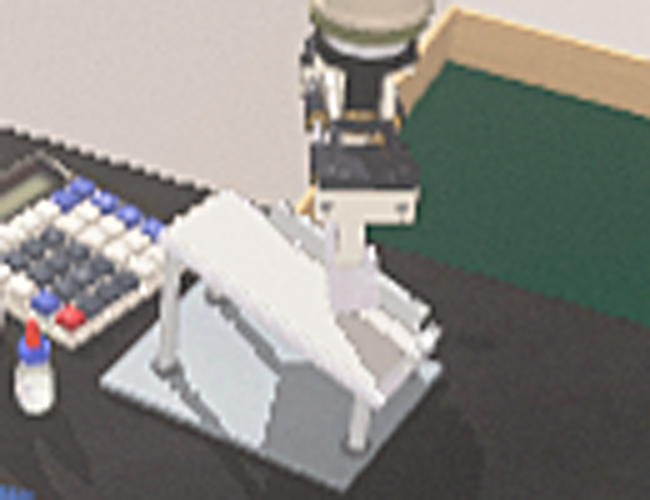

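The block's heel is on the plate in the gripper at about (352,290), clear of both fences, and the force reading confirms contact. I'll continue laying it down.

```bash
python3 -m crank '[{"dx":-0.006,"dy":0,"dz":0.0,"spin":0},{"dx":-0.006,"dy":0,"dz":0.001,"spin":0},{"dx":-0.005,"dy":0,"dz":0.0015,"spin":0},{"dx":-0.005,"dy":0,"dz":0.002,"spin":0},{"dx":0,"dy":0,"dz":0,"spin":0}]'; python3 - <<'E'
from h import *
c=grab('wrist','w5');P=cloud(c).reshape(-1,3); d=np.load('plate.npz')
L=(P-d['C'])@d['R']; k=(L[:,2]>.008)&(L[:,2]<.16)&(L[:,0]>0)&(L[:,0]<.2)&(L[:,1]>0)&(L[:,1]<.13)
print(k.sum(), state()['tcp_pos'])
cv2.imwrite('pics/w5.png',c['image'])
E
```

```text
time_s: 12.87
tcp_pos: [0.5429, -0.2179, 0.1449]
tool_rot: [[-0.897, -0.442, -0.008], [-0.442, 0.897, 0.004], [0.005, 0.008, -1.0]]
contact_force: [-1.9, -0.2, 1.0]
width: 0.428
80079 [ 0.54267539 -0.2180674   0.14491059]
```

```bash
python3 -m crank '[{"dx":-0.003,"dy":0,"dz":0.004,"spin":0},{"dx":-0.003,"dy":0,"dz":0.004,"spin":0},{"dx":-0.002,"dy":0,"dz":0.004,"spin":0},{"dx":0,"dy":0,"dz":0.003,"spin":0},{"dx":0,"dy":0,"dz":0,"spin":0}]'; python3 -m crank '[{"dx":0,"dy":0,"dz":0.003,"spin":0},{"dx":0,"dy":0,"dz":0.002,"spin":0},{"dx":0,"dy":0,"dz":0,"spin":0}]'
```

```text
time_s: 13.33
tcp_pos: [0.5508, -0.2142, 0.1281]
tool_rot: [[-0.897, -0.442, -0.007], [-0.442, 0.897, 0.004], [0.005, 0.007, -1.0]]
contact_force: [-1.5, -1.8, 1.1]
width: 0.426
time_s: 13.58
tcp_pos: [0.5501, -0.214, 0.1214]
tool_rot: [[-0.897, -0.442, -0.009], [-0.442, 0.897, 0.005], [0.006, 0.008, -1.0]]
contact_force: [0.3, -1.0, 1.0]
width: 0.427
```

```bash
cat > look.py <<'E'
import sys
from h import *
t=sys.argv[1]
d=np.load('plate.npz')
for cam in ('wrist','scene'):
    c=grab(cam,t+cam); P=cloud(c); L=(P-d['C'])@d['R']
    k=(L[...,2]>.007)&(L[...,2]<.045)&(L[...,0]>-.0)&(L[...,0]<.2)&(L[...,1]>-.0)&(L[...,1]<.14)
    print(cam,np.histogram(L[k][:,2]*1000,bins=np.arange(7,46,2)))
    for h in (.012,.021,.03,.039):
        q=L[k&(abs(L[...,2]-h)<.002)]
        if len(q)>25: r=cv2.minAreaRect((q[:,:2]*1000).astype(np.float32)); print(h,len(q),(np.median(q,0)*1000).round(1),np.round(r[0],1),np.round(r[1],1),round(r[2],1))
E
python3 look.py a; python3 - <<'E'
import cv2,numpy as np
a=cv2.imread('pics/awrist.png');s=cv2.imread('pics/ascene.png')[108:208,307:437]
cv2.imwrite('pics/a.png',np.vstack([a[:, :],cv2.resize(s,(260,200))if 0 else np.zeros((0,640,3),np.uint8)]))
E
```

```text
wrist (array([   2,    5,    3,   12,   17,   38,   63,   62,   81,   95,   80,
        111,  118,  116,  198,  760, 2011, 3386, 4687]), array([ 7,  9, 11, 13, 15, 17, 19, 21, 23, 25, 27, 29, 31, 33, 35, 37, 39,
       41, 43, 45]))
0.021 125 [84.7 86.1 20.9] [49.5 55.2] [114.7  63.6] 12.2
0.03 210 [91.  86.  30.4] [101.   67.1] [ 4.3 68.5] 27.4
0.039 2771 [63.4 50.3 39.8] [72.9 53.7] [74.1 70.5] 27.6
scene (array([ 6,  2,  8,  6, 11,  8, 15, 10,  9, 10,  7,  3, 12, 18,  8, 17, 15,
       28, 19]), array([ 7,  9, 11, 13, 15, 17, 19, 21, 23, 25, 27, 29, 31, 33, 35, 37, 39,
       41, 43, 45]))
0.039 32 [71.1 67.8 38.9] [89.4 78.4] [126.7  41.3] 44.5
```

View pics/awrist.png

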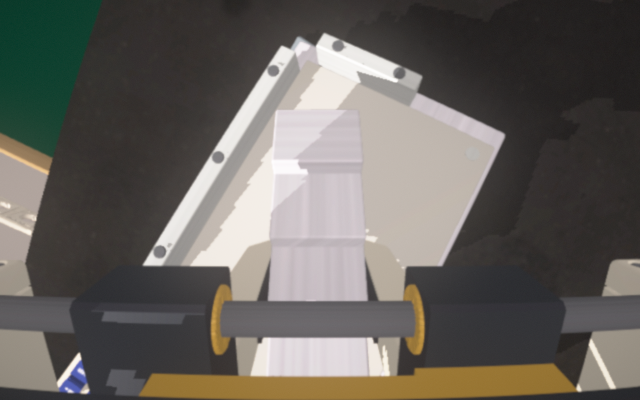

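The wrist view shows the block lying on the sheet, heel at row 110, steps up and clear of both fences. I'll check how flush it is numerically.

```bash
python3 - <<'E'
from h import *
d=np.load('plate.npz');c=load('awrist');L=(cloud(c)-d['C'])@d['R']*1000
for v in list(range(100,300,10))+[345,360,372]: print(v,L[v,290].round(1),L[v,320].round(1),L[v,350].round(1))
E
```

```text
100 [28.6  3.1 -0.3] [19.8 19.  -1.1] [12.  35.3 -0. ]
110 [48.8 23.  40.2] [40.9 34.6 36.9] [34.3 47.3 36.9]
120 [53.6 26.2 41.4] [46.2 37.8 38.8] [40.  50.5 39.9]
130 [58.3 29.3 42.8] [51.5 41.2 41.6] [44.8 53.1 40.9]
140 [62.8 32.2 43.8] [56.2 44.  43.2] [49.4 55.6 41.8]
150 [67.6 35.6 46.7] [61.3 47.2 46.3] [54.6 58.5 44.9]
160 [72.1 38.7 48.7] [65.4 49.7 47. ] [59.1 60.9 46.3]
170 [74.7 39.  42.3] [68.  50.6 41.1] [61.6 62.4 41.4]
180 [78.5 41.2 41.5] [71.8 52.8 40.3] [65.1 64.3 38.9]
190 [82.8 44.1 43.5] [76.2 55.5 42.3] [103.   84.3 190.4]
200 [86.8 46.9 45.4] [80.3 57.9 43.7] [74.  69.2 43.7]
210 [90.7 49.5 46.6] [84.3 60.4 45.4] [77.9 71.4 44.2]
220 [94.5 52.1 48.2] [88.2 62.8 46.6] [82.  73.6 46.2]
230 [98.1 54.4 49.2] [92.1 65.3 49.7] [86.  75.8 48.9]
240 [101.6  56.1  47.1] [95.4 67.  47.1] [89.2 77.6 45.1]
250 [105.2  57.4  42.5] [98.9 68.6 42.5] [92.5 79.5 40.8]
260 [108.8  59.9  44.5] [102.5  70.7  42.7] [96.3 81.6 42.6]
270 [112.2  62.3  46.3] [106.1  73.   45.1] [99.9 83.6 44.6]
280 [115.6  64.6  47.5] [109.5  75.   46.1] [103.4  85.6  44.2]
290 [118.8  66.9  49.7] [112.9  77.1  47.6] [106.9  87.5  46.9]
345 [137.8  77.4  45.5] [131.7  87.8  45.1] [125.9  98.1  43.2]
360 [142.   80.5  48.3] [136.3  90.6  46.4] [130.1 100.5  47.4]
372 [145.8  82.7  48.5] [139.7  92.7  48.5] [133.9 102.6  47.8]
```

```bash
python3 -m crank '[{"dx":0,"dy":0,"dz":-0.01,"spin":0},{"dx":0,"dy":0,"dz":-0.025,"spin":0},{"dx":0,"dy":0,"dz":-0.03,"spin":0},{"dx":0,"dy":0.01,"dz":-0.02,"spin":0},{"dx":-0.003,"dy":0.03,"dz":0,"spin":0},{"dx":-0.004,"dy":0.04,"dz":0,"spin":0},{"dx":-0.005,"dy":0.04,"dz":0,"spin":0},{"dx":-0.005,"dy":0.04,"dz":0,"spin":0},{"dx":-0.005,"dy":0.04,"dz":0,"spin":0},{"dx":-0.005,"dy":0.035,"dz":0,"spin":0}]' 0 25;  python3 -m crank '[{"dx":0,"dy":0.02,"dz":0.01,"spin":0},{"dx":0,"dy":0.01,"dz":0.025,"spin":0},{"dx":0,"dy":0,"dz":0.03,"spin":0},{"dx":0,"dy":0,"dz":0.02,"spin":0},{"dx":0,"dy":0,"dz":0,"spin":0},{"dx":0,"dy":0,"dz":0,"spin":0}]'; cat > blk.py <<'E'
# block profile through TCP plane: in tool frame, x (negative = ahead of hand) and z (down +)
import sys
from h import *
c=grab('wrist',sys.argv[1]);s=state();L=(cloud(c)-s['tcp_pos'])@s['tool_rot']*1000
print('tcp',s['tcp_pos'].round(4))
for v in list(range(60,300,12))+[350,365]: print(v,L[v,300].round(0),L[v,320].round(0),L[v,340].round(0))
E
python3 blk.py b
```

```text
time_s: 14.52
tcp_pos: [0.4689, 0.0128, 0.2158]
tool_rot: [[-0.902, -0.432, -0.007], [-0.432, 0.902, 0.011], [0.002, 0.013, -1.0]]
contact_force: [-0.0, -0.0, -3.0]
width: 0.435
time_s: 15.02
tcp_pos: [0.4535, 0.0525, 0.1348]
tool_rot: [[-0.897, -0.442, 0.002], [-0.442, 0.897, 0.017], [-0.009, 0.015, -1.0]]
contact_force: [0.3, -0.4, -2.2]
width: 0.426
tcp [0.4535 0.0524 0.1349]
60 [112. -14. 135.] [112.   1. 133.] [112.  17. 134.]
72 [103. -14. 134.] [103.   2. 134.] [103.  17. 134.]
84 [ 94. -14. 135.] [ 94.   2. 134.] [ 94.  17. 135.]
96 [ 85. -14. 134.] [ 85.   2. 134.] [ 85.  18. 135.]
108 [ 76. -14. 133.] [ 76.   2. 135.] [ 76.  18. 135.]
120 [68. -9. 11.] [68.  1. 12.] [68. 10. 13.]
132 [63. -8.  8.] [63.  1.  7.] [63. 10.  8.]
144 [58. -8.  3.] [58.  1.  1.] [58. 10.  1.]
156 [53. -8. -2.] [53.  1. -2.] [53.  9. -4.]
168 [48. -8. -1.] [48.  1. -2.] [48. 10. -1.]
180 [42. -8. -1.] [43.  1. -2.] [43. 10. -3.]
192 [38. -8. -7.] [38.  1. -6.] [38.  9. -7.]
204 [ 34.  -8. -11.] [ 34.   1. -11.] [ 34.   9. -11.]
216 [ 29.  -8. -14.] [ 30.   1. -16.] [ 30.   9. -15.]
228 [ 26.  -8. -19.] [ 25.   1. -18.] [ 26.   9. -19.]
240 [ 21.  -8. -20.] [ 21.   1. -20.] [ 20.   9. -19.]
252 [ 14.  -8. -17.] [ 14.   1. -17.] [ 14.   9. -16.]
264 [ 10.  -8. -21.] [ 11.   1. -22.] [ 10.   9. -21.]
276 [  7.  -7. -25.] [  7.   1. -24.] [  7.   9. -24.]
288 [  4.  -7. -29.] [  3.   1. -28.] [  3.   9. -28.]
350 [-18.  -7. -39.] [-19.   1. -38.] [-19.   9. -38.]
365 [-23.  -7. -42.] [-23.   1. -41.] [-22.   8. -43.]
```

```bash
python3 -m crank '[{"dx":0,"dy":0,"dz":0.02,"spin":0},{"dx":0,"dy":0,"dz":0.025,"spin":0},{"dx":0,"dy":0,"dz":0.015,"spin":0},{"dx":0,"dy":0,"dz":0.005,"spin":0},{"dx":0,"dy":0,"dz":0,"spin":0},{"dx":0,"dy":0,"dz":0,"spin":0}]'; python3 -m crank '[{"dx":0,"dy":0,"dz":0,"spin":0},{"dx":0,"dy":0,"dz":0,"spin":0}]' 0 8; python3 blk.py c | sed -n '1p;6,12p'
```

```text
time_s: 15.57
tcp_pos: [0.4619, 0.052, 0.0795]
tool_rot: [[-0.898, -0.439, 0.016], [-0.438, 0.899, 0.018], [-0.022, 0.009, -1.0]]
contact_force: [-0.2, -0.0, -2.5]
width: 0.429
time_s: 15.73
tcp_pos: [0.4639, 0.0517, 0.0825]
tool_rot: [[-0.899, -0.438, 0.02], [-0.438, 0.899, 0.018], [-0.026, 0.007, -1.0]]
contact_force: [0.2, 0.5, -3.4]
width: 0.431
tcp [0.4642 0.0517 0.0827]
108 [ 75. -12.  81.] [75.  1. 81.] [75. 14. 80.]
120 [69. -8. 12.] [69.  1. 12.] [69. 10. 14.]
132 [63. -8.  7.] [63.  1.  6.] [63. 10.  7.]
144 [58. -8.  2.] [58.  1.  2.] [58. 10.  2.]
156 [54. -8. -2.] [54.  1. -3.] [54.  9. -3.]
168 [48. -8. -1.] [48.  1. -1.] [48. 10. -0.]
180 [43. -8. -1.] [43.  1. -1.] [43. 10. -1.]
```

```bash
python3 -m crank '[{"dx":0,"dy":0,"dz":0.01,"spin":0},{"dx":0,"dy":0,"dz":0.005,"spin":0},{"dx":0,"dy":0,"dz":0,"spin":0},{"dx":0,"dy":0,"dz":0,"spin":0}]' 0 5; python3 blk.py d | sed -n '1p;6,10p';python3 -m crank '[{"dx":0,"dy":0,"dz":0,"spin":0},{"dx":0,"dy":0,"dz":0,"spin":0}]' 0 3; python3 blk.py e | sed -n '1p;4,12p'
```

```text
time_s: 16.12
tcp_pos: [0.466, 0.052, 0.0682]
tool_rot: [[-0.899, -0.438, 0.024], [-0.438, 0.899, 0.018], [-0.03, 0.005, -1.0]]
contact_force: [-0.3, 0.5, -2.8]
width: 0.429
tcp [0.4658 0.052  0.0681]
108 [ 75. -11.  66.] [75.  1. 65.] [75. 13. 66.]
120 [68. -9. 22.] [68.  1. 23.] [68. 11. 23.]
132 [63. -9. 17.] [63.  1. 15.] [63. 10. 16.]
144 [58. -9.  8.] [57.  1.  9.] [57. 10.  9.]
156 [52. -8.  4.] [52.  1.  3.] [53. 10.  3.]
time_s: 16.33
tcp_pos: [0.4655, 0.052, 0.0678]
tool_rot: [[-0.898, -0.438, 0.023], [-0.438, 0.899, 0.018], [-0.028, 0.006, -1.0]]
contact_force: [0.8, -0.6, -3.4]
width: 0.429
tcp [0.4656 0.052  0.0679]
84 [ 89. -11.  66.] [89.  1. 66.] [89. 13. 64.]
96 [ 82. -11.  66.] [82.  1. 66.] [82. 13. 66.]
108 [ 75. -11.  67.] [75.  1. 65.] [75. 13. 66.]
120 [ 68. -11.  66.] [68.  1. 65.] [68. 13. 66.]
132 [ 60. -11.  66.] [60.  1. 66.] [60. 14. 66.]
144 [ 53. -11.  66.] [53.  1. 67.] [53. 14. 66.]
156 [ 48. -10.  40.] [48.  1. 41.] [49. 12. 39.]
168 [ 44. -10.  26.] [44.  1. 26.] [44. 11. 26.]
180 [38. -9. 23.] [38.  1. 24.] [38. 11. 24.]
```

```bash
python3 -m crank '[{"dx":0,"dy":0,"dz":-0.004,"spin":0},{"dx":0,"dy":0,"dz":0,"spin":0}]' 0 3; python3 blk.py f | sed -n '1p;7,25p'
```

```text
time_s: 16.55
tcp_pos: [0.4655, 0.052, 0.0724]
tool_rot: [[-0.898, -0.438, 0.023], [-0.438, 0.899, 0.018], [-0.029, 0.006, -1.0]]
contact_force: [0.4, 1.2, -3.2]
width: 0.429
tcp [0.4653 0.052  0.072 ]
120 [ 67. -12.  70.] [67.  1. 70.] [67. 14. 70.]
132 [ 60. -12.  70.] [60.  1. 69.] [60. 14. 70.]
144 [ 52. -12.  70.] [52.  1. 70.] [52. 14. 71.]
156 [ 44. -12.  71.] [44.  1. 72.] [44. 14. 71.]
168 [ 41. -11.  43.] [41.  1. 42.] [41. 12. 43.]
180 [ 37. -10.  28.] [37.  1. 28.] [37. 11. 27.]
192 [ 30. -10.  29.] [30.  1. 30.] [30. 12. 29.]
204 [ 26. -10.  19.] [26.  1. 18.] [26. 11. 18.]
216 [23. -9.  5.] [23.  1.  6.] [24. 10.  5.]
228 [20. -9. -2.] [20.  1. -2.] [20. 10. -1.]
240 [13. -9.  1.] [13.  1. -0.] [13. 10.  1.]
252 [11. -8. -9.] [11.  1. -9.] [11. 10. -8.]
264 [  9.  -8. -19.] [  8.   1. -16.] [  9.   9. -18.]
276 [  7.  -8. -25.] [  7.   0. -25.] [  7.   9. -25.]
288 [  4.  -7. -31.] [  4.   0. -30.] [  5.   8. -31.]
350 [ -9.  -7. -52.] [ -7.   0. -53.] [ -8.   7. -52.]
365 [ -9.  -6. -59.] [-10.   0. -58.] [-10.   7. -58.]
```

```bash
python3 -m crank '[{"dx":0.004,"dy":0,"dz":0.003,"spin":0},{"dx":0.006,"dy":0,"dz":0.003,"spin":0},{"dx":0.006,"dy":0,"dz":0.002,"spin":0},{"dx":0.006,"dy":0,"dz":0.002,"spin":0},{"dx":0.005,"dy":0,"dz":0.002,"spin":0},{"dx":0,"dy":0,"dz":0,"spin":0}]' 0 3; python3 blk.py g | sed -n '1p;7,25p'
```

```text
time_s: 17.1
tcp_pos: [0.4416, 0.04, 0.0607]
tool_rot: [[-0.898, -0.439, 0.029], [-0.438, 0.899, 0.019], [-0.034, 0.004, -0.999]]
contact_force: [-0.4, 0.7, -2.5]
width: 0.433
tcp [0.4416 0.04   0.0607]
120 [ 68. -11.  58.] [68.  1. 59.] [68. 13. 58.]
132 [ 61. -11.  58.] [61.  1. 60.] [61. 13. 58.]
144 [ 53. -11.  59.] [53.  1. 59.] [53. 13. 59.]
156 [ 46. -11.  60.] [46.  1. 59.] [46. 13. 60.]
168 [ 39. -11.  59.] [39.  1. 59.] [38. 14. 60.]
180 [ 31. -11.  58.] [31.  1. 60.] [31. 14. 60.]
192 [ 25. -11.  54.] [24.  1. 55.] [24. 13. 56.]
204 [ 24. -10.  28.] [24.  1. 29.] [24. 12. 28.]
216 [ 17. -10.  26.] [17.  1. 28.] [17. 12. 28.]
228 [16. -9. 11.] [15.  1. 12.] [15. 11. 13.]
240 [15. -9. -3.] [15.  1. -4.] [15. 10. -3.]
252 [ 9. -9. -4.] [ 9.  1. -4.] [ 9. 10. -4.]
264 [  6.  -8. -11.] [  6.   1. -11.] [  6.  10. -11.]
276 [  6.  -8. -22.] [  6.   1. -23.] [  7.   9. -24.]
288 [  6.  -7. -34.] [  6.   1. -34.] [  6.   8. -33.]
350 [ -2.  -6. -59.] [ -3.   0. -59.] [ -3.   7. -59.]
365 [ -2.  -6. -67.] [ -3.   0. -66.] [ -4.   7. -65.]
```

```bash
python3 -m crank '[{"dx":0,"dy":0,"dz":0,"spin":0},{"dx":0,"dy":0,"dz":0,"spin":0},{"dx":0,"dy":0,"dz":0,"spin":0},{"dx":0,"dy":0,"dz":-0.01,"spin":0},{"dx":-0.002,"dy":0,"dz":-0.02,"spin":0},{"dx":-0.003,"dy":0,"dz":-0.02,"spin":0},{"dx":-0.003,"dy":0,"dz":-0.015,"spin":0},{"dx":0,"dy":0,"dz":0,"spin":0},{"dx":0,"dy":0,"dz":0,"spin":0}]' 0.65 20; python3 blk.py h2 | sed -n '1p;7,25p'; python3 - <<'E'
from h import *
c=load('h2');P=cloud(c)
k=(abs(P[...,2]-.128)<.004)&(abs(P[...,0]-.44)<.04)&(abs(P[...,1]-.04)<.04)
q=P[k];print(len(q),q.mean(0),cv2.minAreaRect((q[:,:2]*1000).astype(np.float32)))
E
```

```text
time_s: 17.9
tcp_pos: [0.4458, 0.0416, 0.1296]
tool_rot: [[-0.898, -0.438, 0.025], [-0.438, 0.899, 0.017], [-0.03, 0.005, -1.0]]
contact_force: [-0.3, 0.2, -0.0]
width: 0.646
tcp [0.446  0.0416 0.1296]
120 [ 67. -14. 127.] [ 67.   2. 127.] [ 67.  17. 127.]
132 [ 57. -14. 128.] [ 57.   2. 129.] [ 57.  18. 127.]
144 [ 48. -14. 128.] [ 48.   2. 128.] [ 48.  18. 129.]
156 [ 38. -14. 128.] [ 38.   2. 129.] [ 38.  18. 128.]
168 [ 30. -14. 115.] [ 30.   2. 115.] [ 31.  17. 114.]
180 [ 24. -13.  98.] [24.  2. 98.] [24. 16. 98.]
192 [ 20. -12.  74.] [20.  1. 76.] [20. 15. 76.]
204 [ 14. -12.  65.] [14.  1. 65.] [15. 14. 64.]
216 [ 10. -11.  51.] [10.  1. 53.] [10. 14. 51.]
228 [  8. -10.  34.] [ 9.  1. 33.] [ 9. 12. 33.]
240 [  1. -10.  34.] [ 2.  1. 32.] [ 1. 13. 34.]
252 [  0. -10.  17.] [ 0.  1. 18.] [ 0. 12. 18.]
264 [-0. -9.  4.] [-0.  1.  4.] [-0. 11.  4.]
276 [-6. -9.  1.] [-6.  1.  2.] [-5. 11.  1.]
288 [-83. -16. 133.] [-82.   2. 131.] [-82.  20. 132.]
350 [-151.  -17.  134.] [-151.    2.  134.] [-150.   22.  134.]
365 [-169.  -18.  135.] [-168.    2.  134.] [-170.   22.  136.]
2500 [0.44858833 0.04348627 0.12779909] ((446.5861511230469, 43.141822814941406), (23.392419815063477, 84.85520935058594), 26.03933334350586)
```

```bash
python3 -m crank '[{"dx":-0.004,"dy":0,"dz":0.002,"spin":0},{"dx":-0.002,"dy":0,"dz":0.002,"spin":0},{"dx":0,"dy":0,"dz":0,"spin":0}]'; python3 blk.py i | sed -n '1p;17,21p'
```

```text
time_s: 18.2
tcp_pos: [0.4507, 0.0445, 0.1233]
tool_rot: [[-0.899, -0.438, 0.023], [-0.438, 0.899, 0.017], [-0.028, 0.005, -1.0]]
contact_force: [-0.6, 0.5, -1.2]
width: 0.648
tcp [0.4504 0.0444 0.1233]
240 [  6. -10.  20.] [ 5.  1. 22.] [ 5. 12. 21.]
252 [ 5. -9.  6.] [5. 1. 5.] [ 5. 11.  5.]
264 [  71.   -0. -155.] [ 3.  1. -4.] [ 3. 10. -4.]
276 [-3. -9. -5.] [-3.  1. -5.] [-4. 10. -4.]
288 [-79. -16. 125.] [-79.   2. 125.] [-79.  20. 125.]
```

```bash
python3 -m crank '[{"dx":0,"dy":0,"dz":0,"spin":0},{"dx":0,"dy":0,"dz":0,"spin":0},{"dx":0,"dy":0,"dz":0,"spin":0},{"dx":0,"dy":0,"dz":0,"spin":0},{"dx":0,"dy":0,"dz":0,"spin":0},{"dx":0,"dy":0,"dz":-0.01,"spin":0},{"dx":0,"dy":0,"dz":-0.025,"spin":0},{"dx":0,"dy":0,"dz":-0.03,"spin":0},{"dx":0,"dy":0,"dz":-0.03,"spin":0},{"dx":0,"dy":0,"dz":-0.03,"spin":0}]' 0 20; python3 -m crank '[{"dx":0.004,"dy":-0.015,"dz":-0.01,"spin":0},{"dx":0.009,"dy":-0.025,"dz":-0.003,"spin":0},{"dx":0.009,"dy":-0.03,"dz":0,"spin":0},{"dx":0.009,"dy":-0.03,"dz":0,"spin":0},{"dx":0.009,"dy":-0.03,"dz":0,"spin":0},{"dx":0.009,"dy":-0.03,"dz":0,"spin":0},{"dx":0.008,"dy":-0.03,"dz":0,"spin":0},{"dx":0.006,"dy":-0.025,"dz":0,"spin":0},{"dx":0,"dy":0,"dz":0,"spin":0},{"dx":0,"dy":0,"dz":0,"spin":0}]'
```

```text
time_s: 19.08
tcp_pos: [0.4394, 0.0424, 0.242]
tool_rot: [[-0.899, -0.438, -0.002], [-0.438, 0.899, 0.018], [-0.006, 0.017, -1.0]]
contact_force: [0.5, 0.5, -3.9]
width: 0.425
time_s: 19.92
tcp_pos: [0.4799, -0.1876, 0.2674]
tool_rot: [[-0.897, -0.442, 0.012], [-0.442, 0.897, 0.018], [-0.019, 0.01, -1.0]]
contact_force: [-0.1, 0.1, -3.4]
width: 0.428
```

```bash
python3 -m crank '[{"dx":-0.002,"dy":-0.015,"dz":0,"spin":0},{"dx":-0.003,"dy":-0.018,"dz":0.005,"spin":0},{"dx":-0.002,"dy":-0.014,"dz":0.012,"spin":0},{"dx":0,"dy":0,"dz":0.015,"spin":0},{"dx":0,"dy":0,"dz":0.01,"spin":0},{"dx":0,"dy":0,"dz":0.003,"spin":0},{"dx":0,"dy":0,"dz":0,"spin":0}]'; python3 blk.py j | sed -n '1p;2,20p'
```

```text
time_s: 20.5
tcp_pos: [0.5078, -0.2218, 0.2227]
tool_rot: [[-0.895, -0.445, 0.012], [-0.445, 0.895, 0.02], [-0.019, 0.012, -1.0]]
contact_force: [-0.1, 0.2, -2.9]
width: 0.429
tcp [ 0.5079 -0.2217  0.223 ]
60 [125. -18. 220.] [124.   2. 220.] [125.  22. 221.]
72 [113. -18. 221.] [113.   2. 220.] [113.  22. 221.]
84 [101. -18. 221.] [101.   2. 222.] [101.  23. 221.]
96 [ 89. -19. 221.] [ 89.   2. 221.] [ 89.  23. 221.]
108 [ 77. -17. 181.] [ 77.   2. 221.] [ 77.  23. 221.]
120 [ 66. -17. 178.] [ 66.   2. 153.] [ 65.  23. 222.]
132 [ 55. -16. 170.] [ 55.   2. 167.] [ 56.  19. 147.]
144 [ 45. -16. 164.] [ 45.   2. 164.] [ 45.  20. 161.]
156 [ 34. -16. 160.] [ 34.   2. 159.] [ 35.  20. 157.]
168 [ 33. -13.  95.] [33.  1. 96.] [33. 16. 96.]
180 [ 25. -13.  90.] [26.  1. 89.] [26. 16. 89.]
192 [ 23. -12.  61.] [23.  1. 61.] [23. 14. 60.]
204 [ 16. -11.  57.] [16.  1. 57.] [16. 14. 57.]
216 [ 14. -11.  39.] [14.  1. 38.] [14. 13. 40.]
228 [ 11. -10.  25.] [12.  1. 24.] [11. 12. 26.]
240 [  4. -10.  25.] [ 4.  1. 25.] [ 4. 12. 26.]
252 [ 4. -9.  8.] [4. 1. 9.] [ 4. 11.  8.]
264 [ 4. -9. -5.] [ 4.  1. -6.] [ 4. 10. -5.]
276 [  71.   -0. -155.] [-2.  1. -6.] [-2. 10. -6.]
```

```bash
python3 -m crank '[{"dx":0,"dy":0,"dz":0.006,"spin":0},{"dx":0,"dy":0,"dz":0.005,"spin":0},{"dx":0,"dy":0,"dz":0.002,"spin":0},{"dx":-0.006,"dy":0,"dz":0.001,"spin":0},{"dx":-0.007,"dy":0,"dz":0.0,"spin":0},{"dx":-0.007,"dy":0,"dz":0.0,"spin":0},{"dx":-0.007,"dy":0,"dz":0.0,"spin":0},{"dx":0,"dy":0,"dz":0,"spin":0}]' 0 8; python3 blk.py k | sed -n '1p;6,20p'
```

```text
time_s: 21.22
tcp_pos: [0.5357, -0.2077, 0.2126]
tool_rot: [[-0.895, -0.446, 0.017], [-0.446, 0.895, 0.017], [-0.023, 0.007, -1.0]]
contact_force: [-1.3, -0.5, -2.2]
width: 0.427
tcp [ 0.5354 -0.2079  0.2126]
108 [ 76. -15. 154.] [ 76.   2. 151.] [ 76.  19. 150.]
120 [ 66. -15. 149.] [ 66.   2. 147.] [ 66.  18. 145.]
132 [ 56. -15. 144.] [ 56.   2. 143.] [ 56.  18. 141.]
144 [ 49. -13. 108.] [ 49.   1. 108.] [ 49.  16. 109.]
156 [ 43. -12.  84.] [43.  1. 84.] [43. 15. 84.]
168 [ 35. -12.  79.] [35.  1. 79.] [35. 15. 79.]
180 [ 31. -11.  56.] [31.  1. 57.] [31. 13. 56.]
192 [ 24. -11.  55.] [24.  1. 53.] [24. 13. 55.]
204 [ 20. -11.  41.] [20.  1. 42.] [20. 13. 40.]
216 [ 17. -10.  27.] [17.  1. 26.] [17. 12. 27.]
228 [ 11. -10.  24.] [11.  1. 23.] [11. 12. 24.]
240 [  6. -10.  18.] [ 7.  1. 18.] [ 6. 11. 18.]
252 [ 4. -9.  6.] [4. 1. 6.] [ 4. 11.  6.]
264 [ 3. -9. -4.] [ 3.  1. -4.] [ 3. 10. -6.]
276 [-2. -9. -7.] [-2.  1. -7.] [-2. 10. -7.]
```

```bash
python3 -m crank '[{"dx":-0.007,"dy":0,"dz":0.002,"spin":0},{"dx":-0.007,"dy":0,"dz":0.003,"spin":0},{"dx":-0.007,"dy":0,"dz":0.003,"spin":0},{"dx":-0.006,"dy":0,"dz":0.004,"spin":0},{"dx":-0.006,"dy":0,"dz":0.004,"spin":0},{"dx":-0.006,"dy":0,"dz":0.005,"spin":0},{"dx":-0.005,"dy":0,"dz":0.005,"spin":0},{"dx":0,"dy":0,"dz":0,"spin":0}]' 0 8; python3 blk.py l | sed -n '1p;4,22p'
```

```text
time_s: 21.93
tcp_pos: [0.5803, -0.1858, 0.1856]
tool_rot: [[-0.895, -0.446, 0.018], [-0.446, 0.895, 0.016], [-0.023, 0.006, -1.0]]
contact_force: [-0.4, -0.3, -1.0]
width: 0.43
tcp [ 0.58   -0.186   0.1859]
84 [ 88. -11.  57.] [88.  1. 57.] [88. 13. 56.]
96 [ 81. -10.  50.] [81.  1. 49.] [81. 12. 49.]
108 [ 74. -11.  54.] [74.  1. 55.] [74. 13. 53.]
120 [ 67. -10.  47.] [67.  1. 48.] [67. 12. 46.]
132 [ 61. -10.  41.] [61.  1. 40.] [61. 12. 40.]
144 [ 55. -10.  34.] [55.  1. 33.] [55. 12. 32.]
156 [ 49. -10.  33.] [49.  1. 33.] [49. 12. 34.]
168 [ 43. -10.  32.] [43.  1. 31.] [42. 12. 32.]
180 [ 37. -10.  24.] [37.  1. 27.] [37. 11. 26.]
192 [32. -9. 19.] [32.  1. 19.] [32. 11. 19.]
204 [27. -9. 14.] [27.  1. 15.] [27. 11. 14.]
216 [20. -9. 17.] [20.  1. 17.] [20. 11. 16.]
228 [15. -9. 14.] [15.  1. 13.] [15. 11. 13.]
240 [10. -9.  8.] [10.  1.  8.] [11. 11.  7.]
252 [ 6. -9.  3.] [6. 1. 2.] [ 6. 10.  2.]
264 [ 2. -9. -2.] [ 2.  1. -2.] [ 2. 10. -2.]
276 [-2. -9. -6.] [-2.  1. -7.] [-2. 10. -7.]
288 [-38. -12.  50.] [-38.   1.  48.] [-113.   24.  189.]
350 [-194.  -21.  190.] [-194.    3.  190.] [-147.   21.  129.]
```

```bash
python3 -m crank '[{"dx":0,"dy":0,"dz":0.005,"spin":0},{"dx":0,"dy":0,"dz":0.006,"spin":0},{"dx":0,"dy":0,"dz":0.006,"spin":0},{"dx":0,"dy":0,"dz":0.006,"spin":0},{"dx":0,"dy":0,"dz":0.005,"spin":0},{"dx":0,"dy":0,"dz":0.003,"spin":0},{"dx":0,"dy":0,"dz":0,"spin":0},{"dx":0,"dy":0,"dz":0,"spin":0}]' 0 8; cat > al.py <<'E'
import sys
from h import *
d=np.load('plate.npz');c=grab('wrist',sys.argv[1]);L=(cloud(c)-d['C'])@d['R']*1000
s=state();print('tcp plate',((s['tcp_pos']-d['C'])@d['R']*1000).round(1),s['tcp_pos'].round(4))
for v in range(36,290,12): print(v,L[v,300].round(1),L[v,320].round(1),L[v,340].round(1))
E
python3 al.py m
```

```text
time_s: 22.65
tcp_pos: [0.5793, -0.1862, 0.151]
tool_rot: [[-0.895, -0.445, 0.017], [-0.445, 0.895, 0.016], [-0.022, 0.007, -1.0]]
contact_force: [-0.4, -1.2, -0.6]
width: 0.429
tcp plate [140.  104.6  28.7] [ 0.5793 -0.1862  0.151 ]
36 [43.8 38.5 41.3] [38.9 47.6 40.9] [33.1 56.  39. ]
48 [50.4 42.6 42.3] [45.7 51.7 42.2] [40.4 60.2 40.9]
60 [56.8 46.7 43.4] [51.5 55.  41.9] [46.4 63.6 41.1]
72 [62.6 50.1 43.6] [58.4 59.2 44.2] [53.2 67.5 42.8]
84 [65.7 51.1 37.6] [60.4 59.7 36.2] [55.6 68.7 36.1]
96 [71.3 54.3 37.1] [66.3 63.1 36.6] [61.4 72.  36.2]
108 [77.4 58.2 38.4] [133.6 117.1 199. ] [67.4 75.3 36.8]
120 [83.  61.7 39. ] [78.3 70.3 38.7] [73.5 78.8 38.3]
132 [88.9 65.5 40.7] [83.7 73.5 38.8] [79.5 82.3 40. ]
144 [93.4 67.6 37.5] [88.3 75.9 36.2] [83.6 84.5 36.2]
156 [97.6 69.4 32.6] [92.6 78.1 32. ] [87.8 86.8 31.9]
168 [103.3  73.   34.4] [98.3 81.5 33.6] [93.3 89.9 32.3]
180 [108.5  76.2  34.4] [103.8  84.9  34.9] [99.  93.2 34.4]
192 [114.   79.8  36.9] [109.1  88.   35.8] [104.2  96.2  34.5]
204 [119.   82.9  37.1] [114.3  91.1  36.7] [109.4  99.2  35.5]
216 [123.4  84.   27.7] [118.4  92.6  27. ] [113.4 101.3  26.8]
228 [128.6  87.3  29. ] [123.7  95.9  29.1] [118.8 104.3  28.3]
240 [133.7  90.6  30.8] [128.8  99.   30. ] [123.9 107.3  29.1]
252 [138.6  93.7  31.8] [133.8 101.9  30.3] [128.9 110.2  28.9]
264 [143.5  96.7  32.5] [138.7 104.9  31.6] [133.9 113.1  30.6]
276 [148.3  99.6  32.6] [143.5 107.7  31.9] [138.7 115.9  32.2]
288 [156.9  99.6  -0.4] [151.1 109.3   0.8] [145.5 118.9  -0.9]
```

```bash
python3 -m crank '[{"dx":0,"dy":0,"dz":0.004,"spin":0},{"dx":0,"dy":0,"dz":0.004,"spin":0},{"dx":0,"dy":0,"dz":0.003,"spin":0},{"dx":0,"dy":0,"dz":0,"spin":0},{"dx":0,"dy":0,"dz":0,"spin":0}]' 0 8; python3 al.py n
```

```text
time_s: 23.12
tcp_pos: [0.5801, -0.1863, 0.1399]
tool_rot: [[-0.895, -0.445, 0.018], [-0.445, 0.895, 0.015], [-0.023, 0.005, -1.0]]
contact_force: [-1.1, -0.9, -0.6]
width: 0.429
tcp plate [137.  101.2  18.6] [ 0.5801 -0.1863  0.1399]
36 [46.9 40.4 41.8] [41.9 48.6 40.7] [37.6 57.2 40.7]
48 [52.6 43.9 42. ] [48.1 52.3 41.5] [43.1 60.3 40.5]
60 [58.2 47.3 42.2] [53.8 55.7 42. ] [49.  63.7 41.1]
72 [62.2 49.3 39.1] [57.6 57.5 38.6] [53.2 65.9 38.5]
84 [65.3 50.2 33.6] [60.8 58.9 33.6] [55.9 67.3 32.8]
96 [71.1 53.8 34.4] [66.5 62.3 34.1] [61.4 70.5 32.8]
108 [76.8 57.4 35.3] [71.9 65.5 34.1] [67.5 73.9 34.3]
120 [82.2 60.7 35.7] [77.4 68.7 34.6] [73.  77.1 34.9]
132 [87.3 63.7 35.6] [82.7 71.9 35.1] [78.  79.9 34.5]
144 [91.4 65.6 31.7] [86.2 73.4 29.3] [81.4 81.7 28.8]
156 [95.6 67.4 27.2] [90.7 75.8 26.6] [85.9 84.2 26. ]
168 [100.8  70.5  27.4] [96.  78.8 26.5] [91.4 87.3 26.8]
180 [106.   73.7  28. ] [101.5  82.2  28.6] [96.4 90.1 26.1]
192 [111.3  77.2  30. ] [106.5  85.2  28.8] [101.6  93.2  27.1]
204 [116.1  79.9  29. ] [111.4  88.   28.3] [106.6  96.   26.7]
216 [120.5  81.1  20.1] [115.6  89.7  19.8] [110.8  98.2  20. ]
228 [125.6  84.3  21.1] [120.7  92.7  19.8] [115.9 101.1  19.7]
240 [130.6  87.5  22.1] [125.8  95.6  20.2] [120.9 104.   19.9]
252 [135.6  90.4  22. ] [130.7  98.6  20.6] [125.9 106.8  19.2]
264 [140.5  93.3  21.6] [135.7 101.5  20.9] [130.9 109.7  19.9]
276 [145.2  96.3  22.4] [140.5 104.4  21.6] [135.7 112.5  21.2]
288 [ 1.527e+02  9.710e+01 -1.000e-01] [147.2 106.3  -0.3] [141.8 115.4   1.2]
```

```bash
python3 -m crank '[{"dx":0,"dy":0,"dz":0.0,"spin":-2.5},{"dx":0,"dy":0,"dz":0,"spin":-3},{"dx":0,"dy":0,"dz":0.0,"spin":-3},{"dx":0,"dy":0,"dz":0.001,"spin":-2},{"dx":0,"dy":0,"dz":0.002,"spin":0},{"dx":0,"dy":0,"dz":0,"spin":0},{"dx":0,"dy":0,"dz":0,"spin":0}]' 0 8; python3 al.py o; python3 -c "
from h import *;print(state()['joints'].round(3))"
```

```text
time_s: 23.75
tcp_pos: [0.5801, -0.1858, 0.1368]
tool_rot: [[-0.795, -0.606, 0.018], [-0.605, 0.796, 0.016], [-0.024, 0.002, -1.0]]
contact_force: [-0.4, -0.7, -0.8]
width: 0.431
tcp plate [135.9 100.8  15.6] [ 0.5801 -0.1858  0.1368]
36 [59.2 24.8 40. ] [53.  32.1 40. ] [46.9 39.4 40.1]
48 [64.3 29.2 40.3] [58.4 36.6 40.7] [51.8 43.4 39.8]
60 [69.1 33.4 40.4] [63.2 40.6 40.5] [57.5 48.  41.1]
72 [72.6 36.2 37.4] [66.2 43.2 36.8] [60.1 50.4 36.6]
84 [75.3 38.2 32.4] [68.5 45.1 31. ] [62.2 52.5 30.8]
96 [79.7 41.9 31.3] [73.6 49.4 31.5] [67.5 56.8 31.6]
108 [84.8 46.3 32. ] [78.8 53.7 32.3] [72.4 60.9 31.7]
120 [89.7 50.6 32.9] [84.  58.1 33.8] [77.7 65.1 33.2]
132 [94.1 54.4 32.4] [88.6 62.  33.9] [82.  68.7 32.1]
144 [97.6 57.1 28.4] [91.6 64.5 28.7] [85.1 71.6 27.7]
156 [101.4  60.1  24.8] [95.3 67.7 25.4] [88.7 74.8 24.1]
168 [106.3  64.5  26.6] [100.   71.6  25.6] [93.5 78.7 24.5]
180 [110.6  68.1  25.5] [104.3  75.3  24.9] [98.  82.5 23.9]
192 [115.1  72.   25.9] [109.   79.2  26. ] [103.2  86.5  26.9]
204 [119.5  75.8  26.2] [113.5  83.   26.5] [107.4  90.1  25.8]
216 [123.1  78.3  17.6] [116.7  85.7  16.7] [110.4  93.2  17. ]
228 [127.6  82.1  17.5] [121.3  89.6  18. ] [115.2  97.   18.8]
240 [132.   85.8  16.9] [125.8  93.3  18. ] [119.5 100.7  17.2]
252 [136.4  89.7  17.8] [130.2  97.   17.9] [124.1 104.4  18.9]
264 [140.7  93.4  18.3] [134.5 100.7  17. ] [128.4 108.   18.2]
276 [145.   97.1  18.3] [138.9 104.3  18.4] [132.7 111.6  18. ]
288 [1.505e+02 1.005e+02 1.000e-01] [143.8 108.5   0. ] [137.1 116.5  -0.2]
[-0.407  0.203  1.579  0.022  1.349 -2.633]
```

```bash
python3 -m crank '[{"dx":0.0056,"dy":0.0034,"dz":0.003,"spin":0.7},{"dx":0.0056,"dy":0.0034,"dz":0.003,"spin":0.7},{"dx":0.0056,"dy":0.0034,"dz":0.003,"spin":0.7},{"dx":0.003,"dy":0.002,"dz":0.002,"spin":0},{"dx":0,"dy":0,"dz":0,"spin":0},{"dx":0,"dy":0,"dz":0,"spin":0}]' 0 8; python3 al.py p | awk 'NR==1||NR%3==2'
```

```text
time_s: 24.3
tcp_pos: [0.5541, -0.1878, 0.1241]
tool_rot: [[-0.821, -0.57, 0.018], [-0.57, 0.821, 0.016], [-0.024, 0.003, -1.0]]
contact_force: [-0.6, -0.8, 0.5]
width: 0.427
tcp plate [107.5  95.3  14.1] [ 0.5541 -0.1878  0.1241]
36 [28.5 23.6 40.3] [22.3 30.7 39.4] [17.  38.6 40. ]
72 [41.6 33.6 36.1] [35.8 41.1 36. ] [30.1 48.6 35.9]
108 [54.4 43.4 31.3] [49.  51.2 32.2] [43.2 58.7 32. ]
144 [67.5 53.5 27.2] [61.6 61.  26.9] [55.6 68.4 26.1]
180 [80.6 63.5 22.8] [75.  71.3 24. ] [69.1 78.8 23.5]
216 [93.8 73.4 16.4] [87.8 81.  15.8] [82.  88.8 17. ]
252 [107.5  84.3  17.2] [101.7  91.8  16.5] [95.8 99.4 16.7]
288 [122.2  94.3   0.6] [115.9 102.5  -0.5] [109.5 110.6   0.2]
```

```bash
python3 -m crank '[{"dx":0.001,"dy":-0.003,"dz":0.0005,"spin":0},{"dx":0.001,"dy":-0.003,"dz":0.0005,"spin":0},{"dx":0,"dy":0,"dz":0,"spin":0},{"dx":0,"dy":0,"dz":0,"spin":0}]' 0 6; python3 al.py q | awk 'NR==1||NR%3==2'
```

```text
time_s: 24.68
tcp_pos: [0.5563, -0.1943, 0.123]
tool_rot: [[-0.821, -0.571, 0.017], [-0.571, 0.821, 0.016], [-0.024, 0.003, -1.0]]
contact_force: [-1.2, -1.0, -2.3]
width: 0.431
tcp plate [109.8  88.7  14.1] [ 0.5563 -0.1943  0.123 ]
36 [30.2 16.4 39.2] [24.8 24.3 39.7] [18.1 31.1 38. ]
72 [43.9 27.  36.1] [38.  34.4 35.6] [32.3 42.  35.8]
108 [56.8 36.9 31.6] [51.4 44.8 32.7] [45.2 51.9 31.3]
144 [69.7 46.8 27. ] [63.7 54.2 26.2] [57.9 61.8 26.1]
180 [83.  57.  23.4] [77.4 64.7 24.1] [71.3 72.1 23.1]
216 [96.1 66.8 16.5] [90.1 74.4 15.8] [83.9 82.1 14.4]
252 [109.8  77.6  16. ] [103.9  85.2  16.5] [98.1 92.8 16.9]
288 [124.5  87.7  -0.4] [118.1  95.9   1. ] [ 1.118e+02  1.041e+02 -1.000e-01]
```

```bash
python3 -m crank '[{"dx":0,"dy":0,"dz":0,"spin":0},{"dx":0,"dy":0,"dz":0,"spin":0},{"dx":0,"dy":0,"dz":0,"spin":0}]' 0.5 6; python3 al.py r | awk 'NR==1||NR%3==2'
```

```text
time_s: 24.98
tcp_pos: [0.5574, -0.1944, 0.1238]
tool_rot: [[-0.821, -0.571, 0.019], [-0.571, 0.821, 0.016], [-0.025, 0.002, -1.0]]
contact_force: [-0.1, -0.6, -0.8]
width: 0.498
tcp plate [111.2  88.9  14.5] [ 0.5575 -0.1944  0.1239]
36 [31.7 16.7 39.6] [26.1 24.3 39.7] [19.7 31.4 38.7]
72 [43.  25.  31.4] [36.9 32.5 30.7] [31.4 40.6 31.5]
108 [57.5 36.4 30.2] [51.4 43.8 29.4] [46.2 51.8 30.7]
144 [69.2 44.8 19.9] [63.3 52.8 20.4] [57.4 60.8 20.8]
180 [83.8 56.5 20.4] [78.1 64.4 21.7] [72.1 72.  21.1]
216 [97.  66.  10.9] [90.8 74.  10.5] [84.8 82.1 11.8]
252 [111.2  77.4  11.9] [105.1  85.2  12. ] [99.1 92.9 11.8]
288 [125.9  87.9  -0.6] [119.5  96.1   0. ] [113.1 104.2   0. ]
```

The depth heights now read 39/30/21/12 mm, so the block lies flush on the sheet, caged at the toe with its heel at both fences. I'll swing the toe round slowly toward the side fence.

```bash
python3 -m crank '[{"dx":0.0027,"dy":-0.0069,"dz":0.0013,"spin":5},{"dx":0.0021,"dy":-0.007,"dz":0.0014,"spin":5},{"dx":0.0015,"dy":-0.0072,"dz":0.0014,"spin":5},{"dx":0,"dy":0,"dz":0,"spin":0}]' 0.54 6; python3 al.py t | awk 'NR==1||NR%3==2'
```

```text
time_s: 25.37
tcp_pos: [0.5637, -0.2164, 0.1225]
tool_rot: [[-0.944, -0.33, 0.022], [-0.33, 0.944, 0.014], [-0.025, 0.006, -1.0]]
contact_force: [-0.1, -1.4, 0.8]
width: 0.539
tcp plate [118.8  67.9  17.1] [ 0.5638 -0.2159  0.1226]
36 [21.7 18.1 39.1] [18.4 27.2 38.6] [15.8 36.5 39.3]
72 [37.9 25.  36.5] [34.6 34.  36.2] [30.6 42.4 34.4]
108 [52.2 30.  29.5] [49.  39.4 30. ] [45.6 48.4 29.8]
144 [68.2 36.5 26.2] [64.1 45.2 24.3] [60.3 54.2 23.3]
180 [83.8 42.5 20.8] [80.3 52.  21.9] [76.5 60.9 21.1]
216 [99.8 47.9 12.2] [95.8 57.3 11.8] [91.9 66.8 12.7]
252 [116.5  55.4  12.1] [112.4  64.6  11.7] [108.4  73.8  11.5]
288 [ 1.345e+02  6.090e+01 -1.000e-01] [130.   70.7   0.4] [125.6  80.3   0.7]
```

```bash
python3 -m crank '[{"dx":0.0008,"dy":-0.0074,"dz":0.0022,"spin":4},{"dx":0.0004,"dy":-0.0074,"dz":0.0022,"spin":4},{"dx":0,"dy":-0.006,"dz":0.002,"spin":3},{"dx":0,"dy":0,"dz":0,"spin":0}]' 0.54 6; python3 al.py u | awk 'NR==1||NR%3==2'
```

```text
time_s: 25.75
tcp_pos: [0.5695, -0.2364, 0.1206]
tool_rot: [[-0.988, -0.152, 0.025], [-0.152, 0.988, 0.013], [-0.026, 0.009, -1.0]]
contact_force: [0.2, -1.3, 1.3]
width: 0.539
tcp plate [125.6  48.1  18.9] [ 0.5696 -0.236   0.1207]
36 [21.2 16.6 38.5] [19.9 26.2 38. ] [18.8 35.7 37.8]
72 [34.9 17.6 29.3] [34.2 28.1 30.4] [32.7 37.8 30. ]
108 [53.2 22.3 29.1] [52.1 32.6 30.4] [49.1 41.1 26.2]
144 [68.9 24.1 21.1] [66.6 33.8 19.4] [63.  42.3 12.8]
180 [86.7 28.6 20.6] [84.7 38.6 20.8] [79.2 44.1 -0.7]
216 [103.9  30.6  12.1] [101.6  41.   12.6] [98.5 48.8 -0.9]
252 [121.8  35.3  12.4] [119.2  45.3  12.1] [ 1.173e+02  5.340e+01 -1.000e-01]
288 [141.5  36.7  -0.9] [138.5  47.5  -0.3] [135.8  57.8  -1.1]
```

```bash
python3 - <<'E'
from h import *
d=np.load('plate.npz');c=load('u');L=(cloud(c)-d['C'])@d['R']*1000
for v in (100,140,180,220,250,262,275,285):
    r=L[v,180:460]; k=(r[:,2]>7)&(r[:,2]<34)&(r[:,1]>-3); print(v,np.where(k)[0][[0,-1]]+180, r[k][[0,-1]].round(1).tolist())
E
```

```text
100 [262 349] [[52.0, 1.4, 28.8], [36.8, 40.3, 7.6]]
140 [254 342] [[70.6, -2.2, 18.6], [59.5, 41.9, 8.3]]
180 [243 335] [[92.6, -2.4, 18.6], [81.2, 43.2, 8.0]]
220 [232 329] [[114.3, -2.9, 18.3], [102.3, 45.0, 7.4]]
250 [225 400] [[130.3, -2.5, 18.4], [108.8, 83.3, 16.8]]
262 [222 409] [[136.6, -2.4, 18.5], [113.0, 87.9, 28.5]]
275 [262 376] [[134.8, 25.9, 33.4], [121.7, 75.6, 32.2]]
285 [262 375] [[139.2, 26.9, 32.9], [126.0, 76.1, 30.8]]
```

View pics/u.png

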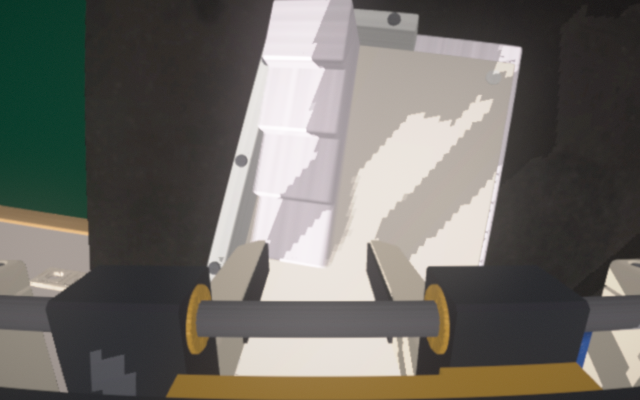

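The wrist view shows the block lying steps up along the side fence with its heel at the end fence (top). The toe at (290,262) is about 4° open, held off by the left finger. I'll withdraw the fingers upward.

```bash
python3 -m crank '[{"dx":0,"dy":0,"dz":-0.004,"spin":0},{"dx":0,"dy":0,"dz":-0.006,"spin":0},{"dx":0,"dy":0,"dz":-0.01,"spin":0},{"dx":0,"dy":0,"dz":-0.02,"spin":0},{"dx":0,"dy":0,"dz":-0.02,"spin":0},{"dx":0,"dy":0,"dz":0,"spin":0},{"dx":0,"dy":0,"dz":0,"spin":0}]' 0.6 6; cat > fin.py <<'E'
import sys
from h import *
d=np.load('plate.npz');c=grab('wrist',sys.argv[1]);L=(cloud(c)-d['C'])@d['R']*1000
k=(L[...,0]>-25)&(L[...,0]<170)&(L[...,1]>-15)&(L[...,1]<70)
for h in (12,21,30,39):
    q=L[k&(abs(L[...,2]-h)<1.5)&(L[...,1]>2)]
    if len(q)<20: print(h,len(q));continue
    print(h,len(q),np.percentile(q,[2,98],axis=0).round(1).tolist())
q12=L[k&(L[...,2]>9)&(L[...,2]<42)&(L[...,1]>3)]
for a in range(5,130,15):
    r=q12[abs(q12[:,0]-a)<4]
    print(a,len(r),np.percentile(r[:,1],[1,99]).round(1) if len(r)>10 else '')
print(state()['tcp_pos'])
E
python3 fin.py v
```

```text
time_s: 26.38
tcp_pos: [0.5675, -0.2332, 0.1844]
tool_rot: [[-0.986, -0.168, 0.024], [-0.167, 0.986, 0.016], [-0.026, 0.012, -1.0]]
contact_force: [-0.3, 0.7, -0.3]
width: 0.599
12 2478 [[-0.8, 2.8, 10.7], [126.3, 53.6, 13.2]]
21 2474 [[10.5, 2.8, 19.7], [94.7, 38.5, 22.2]]
30 2495 [[27.4, 2.8, 28.7], [63.1, 38.0, 31.2]]
39 2352 [[0.8, 2.7, 37.7], [31.2, 37.4, 40.1]]
5 672 [ 3.5 37.6]
20 715 [ 3.4 38.4]
35 914 [ 3.6 38.3]
50 673 [ 3.4 38.4]
65 822 [ 3.6 38.6]
80 621 [ 3.7 38.7]
95 696 [ 3.7 38.6]
110 564 [ 3.5 38.7]
125 431 [ 3.3 38.8]
[ 0.56789314 -0.23333418  0.18486726]
```

```bash
python3 -m crank '[{"dx":0,"dy":0,"dz":-0.02,"spin":0},{"dx":0.02,"dy":0.02,"dz":-0.02,"spin":0},{"dx":0.02,"dy":0.03,"dz":-0.02,"spin":0},{"dx":0,"dy":0.02,"dz":0,"spin":0},{"dx":0,"dy":0,"dz":0,"spin":0},{"dx":0,"dy":0,"dz":0,"spin":0}]'; python3 fin.py w; python3 - <<'E'
from h import *
c=load('w'); cv2.imwrite('pics/wc.png',cv2.resize(c['image'][60:300,60:380],None,fx=2.4,fy=2.4))
for n in ('scene','top'): grab(n,n+'_end')
a,b=load('t0')['image'].astype(int),load('top_end')['image'].astype(int)
D=abs(a-b).max(2)
for nm,(u0,u1,v0,v1) in dict(notebook=(290,340,128,192),dropper=(358,374,158,176),bar=(260,290,200,222)).items(): print(nm,(D[v0:v1,u0:u1]>60).mean())
E
```

```text
time_s: 26.93
tcp_pos: [0.511, -0.1687, 0.2394]
tool_rot: [[-0.985, -0.169, 0.015], [-0.169, 0.985, 0.021], [-0.018, 0.018, -1.0]]
contact_force: [-0.9, -1.2, 0.8]
width: 0.6
12 1535 [[-0.8, 2.9, 10.7], [126.4, 51.9, 13.3]]
21 1475 [[5.5, 2.9, 19.7], [94.2, 38.5, 22.2]]
30 1482 [[17.3, 2.7, 28.7], [63.1, 37.7, 31.2]]
39 1379 [[0.4, 2.7, 37.7], [30.8, 37.2, 40.1]]
5 483 [ 3.6 38. ]
20 488 [ 3.7 38.2]
35 513 [ 3.4 38.3]
50 444 [ 3.4 38.5]
65 446 [ 3.5 38.6]
80 388 [ 3.3 38.6]
95 357 [ 3.1 38.4]
110 343 [ 3.2 38.4]
125 263 [ 3.3 38.6]
[ 0.51095029 -0.16868751  0.23896567]
notebook 0.0
dropper 0.0
bar 0.0
```

View pics/wc.png

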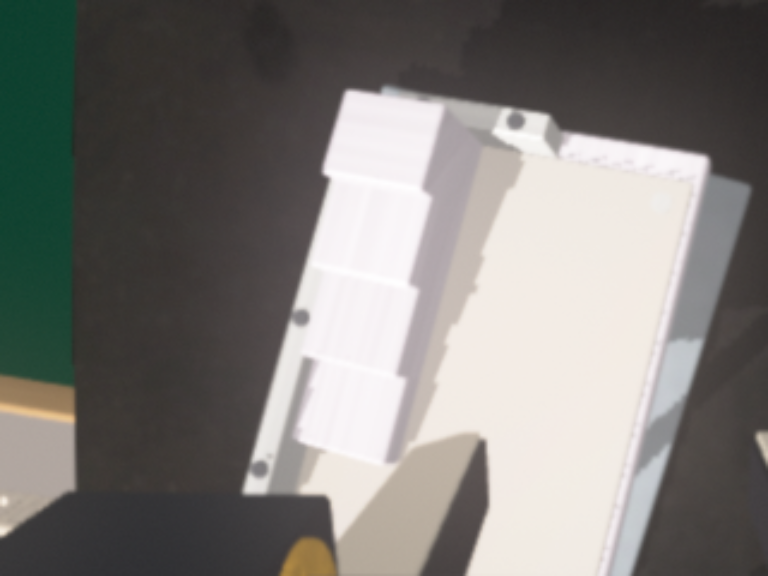

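The block is seated steps up, its thick end against the end fence (400,100) and its long side along the side fence. The fingers are clear and the bystanders are unchanged, so I'll hand in.

```bash
python3 -c "
from bench import *
print(hand_in())"
```

```text
the job is handed in; nothing more can be done
None
```

The gauge block is seated in the corner of the measuring plate, flat back down and steps up, and I handed the job in at about 27 s. No verdict was reported.

**How it went:** I lifted the block out of its pocket and stood it on the bench to regrip it. The first attempt to lay it on the plate, gripping it near the middle, stopped about 18° short of flat because the fingertips were running out of room above the plate. I took the block back to the bench, let it swing upright in a light grip, and regripped only its thin end with the fingertips. On the second attempt I laid it flush on the sheet, opened the fingers to a loose cage, and swung it round toward the side fence. I then drew the fingers away upward and it slid home.

**Last checks, from wrist camera depth:**

| Check | Reading |
|---|---|
| Step heights above the sheet | about 12 / 21 / 30 / 39 mm, as they should be |
| Step ends along the side fence | about 31 / 63 / 94 / 126 mm, against 32 / 64 / 96 / 128 mm nominal |
| Uphill long edge | at 38.0 to 38.6 mm over the whole length, so parallel to the side fence |

- **Disagreement:** the positions read about 1 to 2 mm short of the nominal 40 and 128 mm. That is within the 2 mm camera calibration and the way I took the edges, and the last picture showed no gap at either fence.
- **Bystanders:** the before-and-after top views showed no change at the notebook, the dropper bottle or the plain bar.
- **Not checked:** I did not measure the block's speed, but the last two depth readings agreed to within about 0.5 mm.

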